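# Sort cover-glass boxes by tag, load the tray and slide it into the instrument

## Task

Sort the small cover-glass boxes by the round tag on the lid: lay each green-tagged box flat in a well of the loose loading tray and each red-tagged box flat in a well of the reject rack with the red ends, tags up. When the tray is loaded, slide it by its handle into the instrument's bay until its front plate is fully home against the housing (the orange catch in front of the bay must first be swung out of the way), swing the catch fully shut behind it, and only then press the blue button on top right down to start it. Leave the jar, tape, marker and bottles where they are.

Things in the scene. Friction and masses are not known exactly. Their poses are not given: they have to be found in the camera images.
- tray: loose aluminium tray, 0.35 kg, slides on the surface: deck 160 mm (x) x 52 mm (y), three open wells 40 x 40 mm centred at x = -50, 0, +50 mm, y = 0, well floor 4 mm and wall tops 9 mm above the underside, green strips. White upright front plate 88 mm wide, 38 mm high, x = -90 to -82 mm, with the handle on it. Origin: underside below the middle well; +x end enters the bay first, z up.
- tray_handle (a point): grip point of the tray's handle, an upright black tab 12 mm thick (across tray y), 40 mm long (along tray x, from the front plate out to x = -128 mm), its top 42 mm above the underside. The point lies at tray x = -108 mm, y = 0, 30 mm above the underside. Same axes as the tray.
- reject_rack: fixed white reject rack with red strips and red ends, 168 x 52 mm, with three wells like the tray's: 40 x 40 mm, centred at x = -50, 0, +50 mm along its x, floor 4 mm, wall tops 9 mm, red ends 14 mm high. Origin: centre of its underside.
- instrument: fixed white instrument housing 178 mm (x) x 100 mm (y), 53 mm high, with a tray bay through its front (-x) face; origin: centre of its underside. The tray slides in along +x on the work surface itself (no floor in the bay); bay 59 mm wide, 37 mm high, flared to 73 mm over the first 20 mm.
- bay_home (a point): where the tray's origin lies when the tray is fully home (its front plate flat against the instrument's front face, which stops it rigidly): instrument x = -7 mm, y = 0, at the surface; x axis is the direction of insertion.
- bay_mouth (a point): centre of the bay's mouth, in the instrument's front face, 18 mm above the surface; same axes as the instrument.
- catch (a joint): orange swing catch on a vertical pivot beside the bay's mouth: 0 closed (its arm, 46 mm long, 12 to 26 mm above the surface, lies across the mouth, or just in front of the front plate of a tray that is home), grows to 1.9 rad wide open (arm turned counter-clockwise seen from above, out of the tray's way from 1.5 rad on). Stays where it is left; about 1 N at the knob moves it.
- catch_knob (a point): middle of the catch's upright black knob, 14 mm across, from 46 to 72 mm above the surface (clear above tray plate and handle); its point lies 60 mm above the surface, 36 mm from the pivot. Pinch it or push it from above.
- catch_pivot (a point): the catch's vertical pivot axis, 60 mm above the surface: instrument x = -104, y = -58 mm; same axes as the instrument. With the catch closed the knob lies on its +y side.
- start_button (a joint): blue round start button, 26 mm across, on top of the instrument: 0 up, 0.006 m fully pressed; a spring takes 4 N to press it right down and pushes it up again.
- start_button_top (a point): centre of the button's top when up, z up; press straight down.
- jar: bystander: glass staining jar, 67 mm wide, 98 mm high; origin under its centre.
- tape: bystander: roll of blue tape lying flat, 64 mm, 20 mm high; origin under its centre.
- marker: bystander: blue marker lying flat, 132 mm long, 14 mm thick; origin under its centre.
- reagent: bystander: white reagent bottle with red cap, 44 mm wide, 90 mm high; origin under its centre.
- box_green_1: cover-glass box, square 34 x 34 x 17 mm, 40 g, solid, lies flat on its base, with a round green tag (27 mm across) on its lid (the box itself is blue or grey, which means nothing). Origin: centre of its underside, z up. Take it across two opposite sides. May be absent.
- box_green_2: cover-glass box, square 34 x 34 x 17 mm, 40 g, solid, lies flat on its base, with a round green tag (27 mm across) on its lid (the box itself is blue or grey, which means nothing). Origin: centre of its underside, z up. Take it across two opposite sides. May be absent.
- box_green_3: cover-glass box, square 34 x 34 x 17 mm, 40 g, solid, lies flat on its base, with a round green tag (27 mm across) on its lid (the box itself is blue or grey, which means nothing). Origin: centre of its underside, z up. Take it across two opposite sides. May be absent.
- box_red_1: cover-glass box, square 34 x 34 x 17 mm, 40 g, solid, lies flat on its base, with a round red tag (27 mm across) on its lid (the box itself is blue or grey, which means nothing). Origin: centre of its underside, z up. Take it across two opposite sides. May be absent.
- box_red_2: cover-glass box, square 34 x 34 x 17 mm, 40 g, solid, lies flat on its base, with a round red tag (27 mm across) on its lid (the box itself is blue or grey, which means nothing). Origin: centre of its underside, z up. Take it across two opposite sides. May be absent.
- box_red_3: cover-glass box, square 34 x 34 x 17 mm, 40 g, solid, lies flat on its base, with a round red tag (27 mm across) on its lid (the box itself is blue or grey, which means nothing). Origin: centre of its underside, z up. Take it across two opposite sides. May be absent.

How it is judged:
On the way, in this order (a step that is already met when the one before it is completed fails the run):
1. with the tray still outside the bay, every green-tagged box lies flat in a well of the tray (x of box_green_1 in the frame of tray between -0.06 and 0.06 m and y of box_green_1 in the frame of tray between -0.007 and 0.007 m and z of box_green_1 in the frame of tray between 0.001 and 0.0065 m and angle between each of box_green_1, box_green_2, box_green_3's own z axis and vertical below 0.12 rad and x of box_green_2 in the frame of tray between -0.06 and 0.06 m and y of box_green_2 in the frame of tray between -0.007 and 0.007 m and z of box_green_2 in the frame of tray between 0.001 and 0.0065 m and x of box_green_3 in the frame of tray between -0.06 and 0.06 m and y of box_green_3 in the frame of tray between -0.007 and 0.007 m and z of box_green_3 in the frame of tray between 0.001 and 0.0065 m and x of tray in the frame of bay_home below -0.06 m), for 0.2 s.
2. the tray is fully home in the bay with the green-tagged boxes in its wells (x of tray in the frame of bay_home between -0.004 and 0.004 m and y of tray in the frame of bay_home between -0.006 and 0.006 m and angle between the x axis of tray and the x axis of bay_home, either way round below 0.08 rad and angle between tray's own z axis and vertical below 0.06 rad and x of box_green_1 in the frame of tray between -0.06 and 0.06 m and y of box_green_1 in the frame of tray between -0.007 and 0.007 m and z of box_green_1 in the frame of tray between 0.001 and 0.0065 m and angle between each of box_green_1, box_green_2, box_green_3's own z axis and vertical below 0.12 rad and x of box_green_2 in the frame of tray between -0.06 and 0.06 m and y of box_green_2 in the frame of tray between -0.007 and 0.007 m and z of box_green_2 in the frame of tray between 0.001 and 0.0065 m and x of box_green_3 in the frame of tray between -0.06 and 0.06 m and y of box_green_3 in the frame of tray between -0.007 and 0.007 m and z of box_green_3 in the frame of tray between 0.001 and 0.0065 m), for 0.2 s.
3. the catch is swung shut in front of the tray that is home (x of tray in the frame of bay_home between -0.004 and 0.004 m and y of tray in the frame of bay_home between -0.006 and 0.006 m and angle between the x axis of tray and the x axis of bay_home, either way round below 0.08 rad and angle between tray's own z axis and vertical below 0.06 rad and value of joint catch below 0.2 rad), for 0.2 s.
4. the start button is pressed right down with the tray home and the catch shut (x of tray in the frame of bay_home between -0.004 and 0.004 m and y of tray in the frame of bay_home between -0.006 and 0.006 m and angle between the x axis of tray and the x axis of bay_home, either way round below 0.08 rad and angle between tray's own z axis and vertical below 0.06 rad and value of joint catch below 0.25 rad and value of joint start_button above 0.0045 m), for 0.05 s.
At the end, for the whole second after the job is handed in: Tray home (within 4 mm of its stop, straight, level), catch shut (below 0.25 rad), green-tagged boxes flat in tray wells and red-tagged flat in reject-rack wells, tags up (on the well floor, within 7 mm of the row centre line); button up, all at rest (all of step 2 and x of box_red_1 in the frame of reject_rack between -0.06 and 0.06 m and y of box_red_1 in the frame of reject_rack between -0.007 and 0.007 m and z of box_red_1 in the frame of reject_rack between 0.001 and 0.0065 m and angle between each of box_red_1, box_red_2, box_red_3's own z axis and vertical below 0.12 rad and x of box_red_2 in the frame of reject_rack between -0.06 and 0.06 m and y of box_red_2 in the frame of reject_rack between -0.007 and 0.007 m and z of box_red_2 in the frame of reject_rack between 0.001 and 0.0065 m and x of box_red_3 in the frame of reject_rack between -0.06 and 0.06 m and y of box_red_3 in the frame of reject_rack between -0.007 and 0.007 m and z of box_red_3 in the frame of reject_rack between 0.001 and 0.0065 m and value of joint catch below 0.25 rad and value of joint start_button below 0.002 m and linear speed of each of tray, box_green_1, box_green_2, box_green_3, box_red_1, box_red_2, box_red_3 below 0.01 m/s); the robot touches nothing.
It fails at once if a bystander (jar, tape, marker, reagent bottle) is moved by more than 3 cm (distance of any of jar, tape, marker, reagent from where it was at the start of the episode above 0.03 m).
It fails at once if the start button is pressed before the tray is home and the catch shut (value of joint start_button above 0.0045 m and (x of tray in the frame of bay_home below -0.008 m or value of joint catch above 0.35 rad)).
Of box_green_1, box_green_2, box_green_3 only 2 to 3 are there at a start; the rules pass over those that are not, and their reading is None.
Of box_red_1, box_red_2, box_red_3 only 2 to 3 are there at a start; the rules pass over those that are not, and their reading is None.
At some moment in a run one of box_green_1, box_green_2, box_green_3, box_red_1, box_red_2, box_red_3 may be knocked a few centimetres aside while the robot is not near it.
Once in a run the grip may slacken for a moment while it holds something.
It also fails if it takes over 210 s, if anything falls off the work surface, if the arm or the gripper's body presses on something with over 40 N, if the wrist force passes 120 N, or if a joint passes its speed limit or range.

## Robot

A 6-joint arm with a two-finger parallel gripper is mounted at the origin on a cart in front of the work surface, level with it; the furniture and walls round the work are solid. World frame = base frame: x ahead of the robot, y to its left, z up, the work surface at z = 0. Lengths are in m, angles in rad, forces in N, time in s.
With the tool pointing down it reaches from about 0.25 to 0.725 m from the base axis. Payload 4 kg.
Tool frame: the origin (TCP) lies at the very end of the fingers, on their centre line; the grasp point (between the pads) lies 19 mm behind it; x points along the fingers, z is the direction in which the jaws open and shut, and the axes are right-handed (so a half turn about x gives the same grasp; the last joint's range is limited). The gripper opens to 85 mm and grips with 20 to 120 N. Pads are 22 mm wide; open, the fingers measure 114 mm over their backs; the gripper's body (76 mm by 85 mm) begins 54 mm behind the grasp point. The pads swing forward as they close: fully open they stand 13 mm farther back than shut.
Start: joints at [1.125, 0.241, 0.005, 1.335, 0, 1.571], TCP at [0.216, 0.451, 0.231] pointing down, gripper open.
Joint ranges: [-2.72, 2.72], [-1.05, 1.87], [-1.09, 1.28], [-1.99, 2.15], [-1.42, 1.44], [-3.14, 3.14]. Speed limits (rad/s): [2.79, 2.79, 3.14, 3.14, 3.14, 3.14].

## Interface

Orientations are given as a unit quaternion [x, y, z, w].
In Python, from workcell import bot gives the robot as it stands.
- The arm moves only by the tool apply_moves, never from a script. Its argument "targets" is one flat list of numbers, 7 for each row, row after row: the shift along the tool's x, y, z in units of 25 cm (1.0 is 25 cm), then the turn, a rotation vector about the tool's x, y, z in units of 0.5 rad (1.0 is 0.5 rad), then the opening, from 0 (shut) to 1 (fully open). In form: [tx, ty, tz, wx, wy, wz, claw, tx, ty, tz, wx, wy, wz, claw, ...]. A call has 1 to 12 rows; each row is the pose to reach, as a shift and turn from the pose commanded when the call began, along the tool's axes at that moment; what a row does not reach only later rows make up. A row lasts 1/12 s, in which the tool goes at most 41.7 mm and 7.16 degrees, less where a joint would pass 70% of its speed; a pose out of reach is approached as far as the arm can. A call with a number of a shift or a turn outside -1 to 1 is refused whole. A call with a gripper value outside its range is refused whole. The fingers move at their own pace and stop on an object; the grip force is fixed at half the most. Time passes only in rows, so rows that repeat a pose let the fingers close. It gives the time, the measured TCP pose, the force and the opening at its end, in the units of the state.
- bot.get_obs(): the state, without advancing time (a new reading comes with each control period).
- bot.camera(name): name is "scene" or "top" or "wrist"; returns (picture, depth): 480x640x3 uint8, red, green, blue; 480x640 float32, m along the optical axis (not along the pixel's ray), 0 where there is no reading.
- bot.camera_params(name): a dict with "fx", "fy", "cx", "cy" (pixels), "T" (4x4, takes a point from camera to world coordinates); the wrist camera has in their place "tool_from_camera" (4x4, takes a point from camera to tool coordinates, whose origin is the TCP and whose axes are the tool frame's). Camera axes: x right, y up, looking along -z (the intrinsics and any distortion apply to the point x, -y, -z); pixel columns grow to the right and rows downward; lengths in m; the calibration is good to about 2 mm. A picture is of the moment at which its call begins: read the wrist's pose just before it. camera_params takes no time and is no camera call.
- bot.job_done(): hands the job in, once; it reports no verdict.
The state is a dict: "clock": time; "joint_pos": joint angles; "joint_vel": joint speeds; "tau": joint torques, N m; "eef_pos": TCP position; "tool_rot": TCP orientation; "ft_force": force on the tool from outside, world axes, zero at the start; "ft_torque": the same for the moment, N m; "grip_width": finger opening in m.
Only numpy, scipy, OpenCV 4.12 (cv2) and the standard library are available. Lean on these libraries where they do the work, as an engineer would, in place of code of your own. Each camera call takes 0.05 s, during which the arm holds its last target.

## Working session

There is one attempt and no reset: what is moved stays moved. The work goes in short steps, Python scripts to look and compute and a tool call to move; the robot and the scene stay as the last step left them, time stands still between calls to the robot, and variables do not carry over. Pictures are saved under pics/ and viewed, and the job is handed in when it is done.

Besides the shell and the picture viewer there is one more tool, called after "Call:" as name(argument=value, ...) on one line, values as JSON. apply_moves: Moves the arm, as the interface text tells. Its arguments: {"type":"object","properties":{"targets":{"type":"array"}},"required":["targets"]}

```bash
ls; mkdir -p pics
python3 - <<'E'
from workcell import bot
import cv2, numpy as np
print(bot.get_obs())
for n in ["scene","top","wrist"]:
    p,d=bot.camera(n)
    cv2.imwrite(f"pics/a_{n}.png",p[:,:,::-1]); np.save(f"pics/a_{n}.npy",d)
    print(n,bot.camera_params(n),d.min(),d.max())
E
```

```text
pics
{'clock': 0.0, 'joint_pos': array([ 1.12500187e+00,  2.41421749e-01,  3.70389521e-03,  1.33521348e+00,
       -2.14089091e-05,  1.57078984e+00]), 'joint_vel': array([ 0.00082942, -0.00037221, -0.00066333,  0.00090236, -0.0019315 ,
        0.00010807]), 'tau': array([-4.17598517e-05, -3.72321761e+01,  2.52406704e+01,  1.69132400e-02,
       -1.45476197e-04,  2.99002018e-06]), 'eef_pos': array([0.2153139 , 0.45054678, 0.23040084]), 'tool_rot': array([-0.37751319,  0.59879153,  0.37669527,  0.59752253]), 'ft_force': array([-0.8987517 ,  0.33046936, -0.47971792]), 'ft_torque': array([ 0.04051014,  0.03356294, -0.08148929]), 'grip_width': 0.08513538576609181}
scene {'fx': 506.3613213128286, 'fy': 506.3613213128286, 'cx': 313.85508226764097, 'cy': 245.14303450023542, 'T': array([[ 0.71355281,  0.31899521, -0.62376634, -0.2449601 ],
       [-0.70026991,  0.35212548, -0.6209909 , -0.7316446 ],
       [ 0.0215509 ,  0.8799146 ,  0.47464287,  0.64125493],
       [ 0.        ,  0.        ,  0.        ,  1.        ]])} 0.0 2.7105367
top {'fx': 498.62706584103546, 'fy': 498.62706584103546, 'cx': 316.8056259414285, 'cy': 244.96028869789046, 'T': array([[ 0.02153323,  0.99741148, -0.06860514,  0.42119773],
       [-0.99973012,  0.02208001,  0.0072217 ,  0.02013581],
       [ 0.00871781,  0.06843112,  0.99761775,  1.50524954],
       [ 0.        ,  0.        ,  0.        ,  1.        ]])} 0.0 2.3971403
wrist {'fx': 356.5902056837088, 'fy': 356.5902056837088, 'cx': 319.9715841866667, 'cy': 240.380726683396, 'tool_from_camera': array([[-3.98070821e-04,  2.58748413e-01, -9.65944667e-01,
        -1.44125615e-01],
       [-3.26307662e-04,  9.65944659e-01,  2.58748545e-01,
         6.39897203e-02],
       [ 9.99999868e-01,  4.18195391e-04, -3.00082794e-04,
        -4.71507819e-04],
       [ 0.00000000e+00,  0.00000000e+00,  0.00000000e+00,
         1.00000000e+00]])} 0.0 1.3845706
```

View pics/a_top.png

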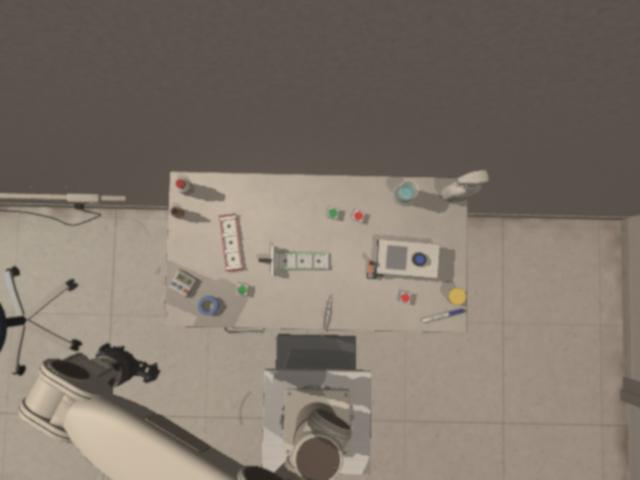

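View pics/a_scene.png

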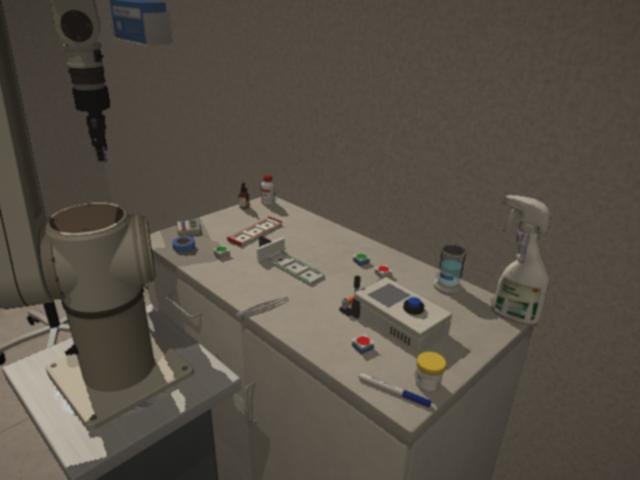

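View pics/a_wrist.png

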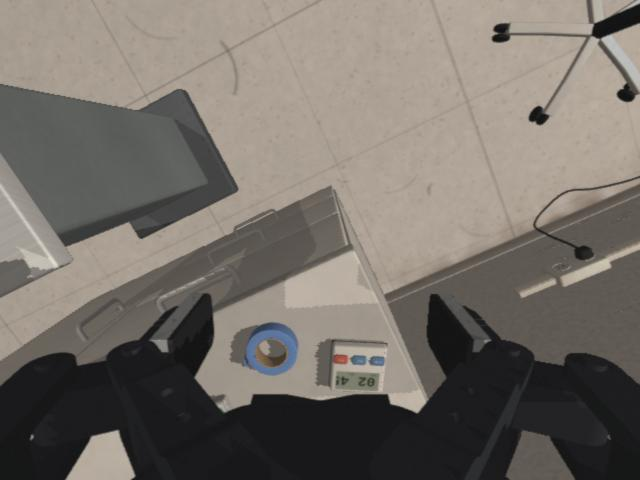

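The top view shows green tags at (243,290) and (333,213), red tags at (358,216) and (405,298), the rack at (231,243), the tray with its handle on the left at (300,261), the instrument at (408,258) and the catch knob near (371,268).

```bash
cat > h.py <<'E'
from workcell import bot
import cv2, numpy as np
from scipy.spatial.transform import Rotation as R
def snap(name,fn=None):
    o=bot.get_obs(); p,d=bot.camera(name); c=bot.camera_params(name)
    if name=="wrist":
        W=np.eye(4); W[:3,:3]=R.from_quat(o["tool_rot"]).as_matrix(); W[:3,3]=o["eef_pos"]
        c["T"]=W@c["tool_from_camera"]
    if fn: cv2.imwrite(f"pics/{fn}.png",p[:,:,::-1])
    return p,d,c
def ray(c,u,v,z):
    "pixel -> world point on plane height z"
    r=c["T"][:3,:3]@np.array([(u-c["cx"])/c["fx"],-(v-c["cy"])/c["fy"],-1.]); o=c["T"][:3,3]
    return o+r*(z-o[2])/r[2]
def proj(c,P):
    q=np.linalg.inv(c["T"])@np.append(P,1); return c["cx"]-c["fx"]*q[0]/q[2], c["cy"]+c["fy"]*q[1]/q[2]
def mask(p,col):
    h=cv2.cvtColor(p,cv2.COLOR_RGB2HSV).astype(int); H,S,V=h[...,0],h[...,1],h[...,2]
    m={"green":(H>45)&(H<85)&(S>120)&(V>60),"red":((H<8)|(H>172))&(S>150)&(V>80),"orange":(H>5)&(H<18)&(S>150)&(V>80),
       "blue":(H>105)&(H<130)&(S>120)&(V>30)}[col]
    return m.astype(np.uint8)
def blobs(p,col,c,z,amin=10):
    n,l,s,ce=cv2.connectedComponentsWithStats(mask(p,col))
    for i in range(1,n):
        if s[i][4]>=amin:
            q=ray(c,*ce[i],z); print(col,np.round(ce[i],1),"area",s[i][4],"wh",s[i][2:4],"->",np.round(q,4))
def plan(pos,yaw=None,o=None,off=(0,0,0)):
    """numbers for a row to bring TCP to pos, tool down, jaw axis at world yaw (mod pi, nearest)"""
    o=o or bot.get_obs(); Rc=R.from_quat(o["tool_rot"])
    M=Rc.as_matrix(); t=M.T@(np.array(pos)-o["eef_pos"])/.25
    z=M[:,2]; y0=np.arctan2(z[1],z[0])
    if yaw is None: yaw=y0
    d=(yaw-y0+np.pi/2)%np.pi-np.pi/2; yaw=y0+d
    zz=np.array([np.cos(yaw),np.sin(yaw),0]); xx=np.array([0,0,-1.]); yy=np.cross(zz,xx)
    w=(Rc.inv()*R.from_matrix(np.c_[xx,yy,zz])).as_rotvec()/.5
    print("row",np.round(t,4),np.round(w,4),"dist rows",np.linalg.norm(t)*.25/.0417,np.rad2deg(np.linalg.norm(w)*.5)/7.16)
def st():
    o=bot.get_obs(); z=R.from_quat(o["tool_rot"]).as_matrix()
    print("t",round(o["clock"],2),"eef",np.round(o["eef_pos"],4),"F",np.round(o["ft_force"],1),"w",round(o["grip_width"],4),"jawyaw",round(np.arctan2(z[1,2],z[0,2]),3),"x",np.round(z[:,0],3),"j",np.round(o["joint_pos"],2)); return o
E
python3 - <<'E'
from h import *
for n in ["top","scene"]:
    p,d,c=snap(n); print(n)
    for k in ["green","red","orange","blue"]: blobs(p,k,c,.06 if k=="orange" else .059 if k=="blue" else .017,6)
    if n=="top":
        cv2.imwrite("pics/b_top.png",cv2.resize(p[160:340,160:480,::-1],None,fx=2.5,fy=2.5,interpolation=cv2.INTER_CUBIC))
st()
E
```

```text
top
red [180.  183.1] area 20 wh [5 5] -> [0.701  0.4253 0.017 ]
red [358.2 215.5] area 28 wh [6 6] -> [ 0.615  -0.1132  0.017 ]
red [405.  297.4] area 30 wh [7 6] -> [ 0.373  -0.2564  0.017 ]
blue [419.4 258.9] area 27 wh [6 5] -> [ 0.4866 -0.2894  0.059 ]
scene
green [221.5 248.5] area 24 wh [8 4] -> [0.3884 0.2302 0.017 ]
green [361.  255.8] area 27 wh [9 4] -> [ 0.6238 -0.0348  0.017 ]
red [266.7 176.4] area 25 wh [7 4] -> [0.8044 0.5509 0.017 ]
red [233.7 240.3] area 15 wh [13  6] -> [0.438  0.2454 0.017 ]
red [382.9 268.3] area 37 wh [9 5] -> [ 0.6165 -0.1105  0.017 ]
red [362.8 340.4] area 80 wh [13  8] -> [ 0.3741 -0.2552  0.017 ]
orange [350.7 299.3] area 27 wh [5 8] -> [ 0.4125 -0.1861  0.06  ]
blue [413.9 302.2] area 100 wh [13 10] -> [ 0.5    -0.2789  0.059 ]
blue [416.1 397.9] area 148 wh [27 15] -> [ 0.2865 -0.4362  0.059 ]
t 0.25 eef [0.2155 0.4509 0.2309] F [-0.  -0.1 -0. ] w 0.0855 jawyaw 1.125 x [-0.    -0.001 -1.   ] j [ 1.12  0.24  0.    1.34 -0.    1.57]
```

View pics/b_top.png

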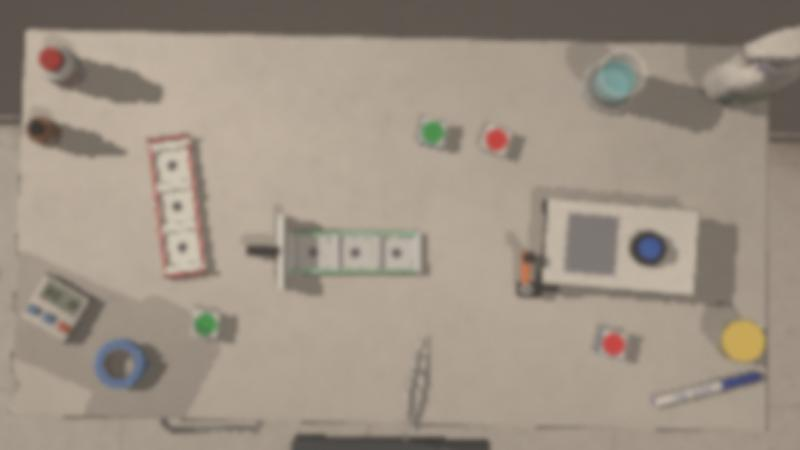

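Run:
```python
from h import *
plan([.45,.12,.26],0.)
```

```text
row [-0.1157 -1.4171 -0.7897] [ 2.2499e+00 -1.8000e-03  1.2000e-03] dist rows 9.750262471250052 9.001936357284233
```

Call:
apply_moves(targets=[-0.11, -0.99, -0.55, 0.99, 0, 0, 1, -0.11, -0.99, -0.55, 0.99, 0, 0, 1, -0.11, -0.99, -0.55, 0.99, 0, 0, 1, -0.11, -0.99, -0.55, 0.99, 0, 0, 1, -0.11, -0.99, -0.55, 0.99, 0, 0, 1, -0.11, -0.99, -0.55, 0.99, 0, 0, 1, -0.11, -0.99, -0.55, 0.99, 0, 0, 1])

```text
clock: 0.83
eef_pos: [0.3806, 0.2181, 0.2592]
tool_rot: [-0.219, 0.672, 0.219, 0.673]
ft_force: [0.7, -0.6, 0.5]
grip_width: 0.0853
```

Run:
```python
from h import *
st();plan([.45,.12,.26],0.)
```

```text
t 0.83 eef [0.3806 0.2181 0.2592] F [ 0.7 -0.6  0.5] w 0.0853 jawyaw 0.629 x [ 0.001 -0.    -1.   ] j [ 0.52  0.11 -0.09  1.38 -0.    1.46]
row [-0.0029 -0.4804 -0.0064] [1.258e+00 1.400e-03 7.000e-04] dist rows 2.8804496808840456 5.033456793457745
```

Call:
apply_moves(targets=[0, -0.48, -0.01, 1, 0, 0, 1, 0, -0.48, -0.01, 1, 0, 0, 1, 0, -0.48, -0.01, 1, 0, 0, 1, 0, -0.48, -0.01, 1, 0, 0, 1, 0, -0.48, -0.01, 1, 0, 0, 1, 0, -0.48, -0.01, 1, 0, 0, 1])

```text
clock: 1.33
eef_pos: [0.4482, 0.1216, 0.2586]
tool_rot: [-0.047, 0.706, 0.047, 0.705]
ft_force: [-0.0, 0.4, 0.8]
grip_width: 0.0853
```

Run:
```python
from h import *
st()
p,d,c=snap("wrist","c1")
for k in ["green","red"]: blobs(p,k,c,.017,30)
```

```text
t 1.33 eef [0.4482 0.1216 0.2586] F [-0.   0.4  0.8] w 0.0853 jawyaw 0.132 x [-0.001  0.    -1.   ] j [ 0.26  0.16 -0.03  1.39  0.    1.7 ]
green [272.  92.] area 531 wh [25 27] -> [0.3859 0.2302 0.017 ]
red [498.7  66.9] area 153 wh [ 8 55] -> [0.6063 0.2828 0.017 ]
red [419.2  45.1] area 227 wh [149   5] -> [0.5242 0.2916 0.017 ]
red [334.1  69.7] area 149 wh [ 3 55] -> [0.445  0.2589 0.017 ]
red [416.   94.8] area 196 wh [144   5] -> [0.5302 0.2467 0.017 ]
red [421.5 402.1] area 130 wh [16 15] -> [ 0.6103 -0.1112  0.017 ]
```

View pics/c1.png

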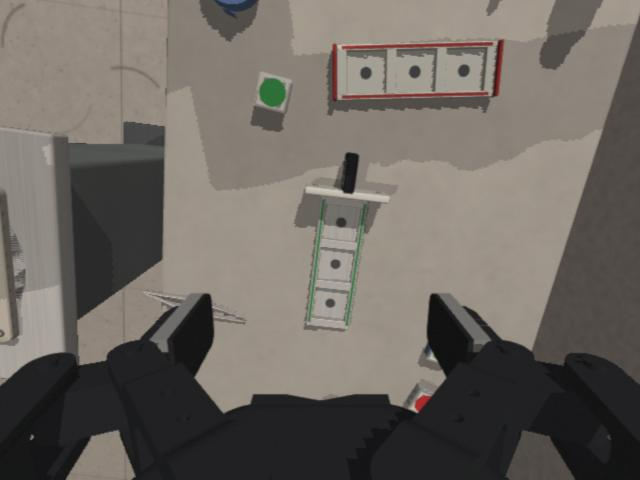

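The wrist view shows green box A at (272,92), rack well dots at about (366,73), (415,72) and (464,71), and tray well dots at about (341,222), (335,264) and (330,303).

```bash
cat >> h.py <<'E'
def dots(p,c,cands,z=.004,half=10):
    g=cv2.cvtColor(p,cv2.COLOR_RGB2GRAY).astype(float); out=[]
    for u,v in cands:
        w=g[v-half:v+half+1,u-half:u+half+1]; k=(np.median(w)-w).clip(0); k[k<0.4*k.max()]=0
        yy,xx=np.mgrid[v-half:v+half+1,u-half:u+half+1]
        q=np.array([(xx*k).sum(),(yy*k).sum()])/k.sum(); P=ray(c,*q,z); out.append(P); print("dot",np.round(q,1),np.round(P,4))
    return np.array(out)
def crop(p,u,v,h,fn,s=6):
    u,v=int(u),int(v); w=p[max(v-h,0):v+h,max(u-h,0):u+h,::-1]; cv2.imwrite(f"pics/{fn}.png",cv2.resize(w,None,fx=s,fy=s,interpolation=cv2.INTER_CUBIC))
E
python3 - <<'E'
from h import *
p,d,c=snap("wrist")
a=dots(p,c,[(366,73),(415,72),(464,71)]); b=dots(p,c,[(341,222),(335,264),(330,303)])
for q in (a,b): print(np.linalg.norm(np.diff(q,axis=0),axis=1), np.arctan2(*(q[2]-q[0])[[1,0]]), q.mean(0))
crop(p,272,92,40,"c2",7)
E
```

```text
dot [365.8  73.4] [0.4776 0.2629 0.004 ]
dot [414.7  72.2] [0.5272 0.2706 0.004 ]
dot [463.5  71.1] [0.5767 0.2784 0.004 ]
dot [340.8 222.4] [0.4751 0.1046 0.004 ]
dot [335.1 264.2] [0.4759 0.0539 0.004 ]
dot [330.  302.9] [0.4768 0.0041 0.004 ]
[0.05019938 0.05017078] 0.15523542284393627 [0.52714427 0.27062525 0.004     ]
[0.05065608 0.04984973] -1.5537227203359054 [0.47596232 0.05421592 0.004     ]
```

View pics/c2.png

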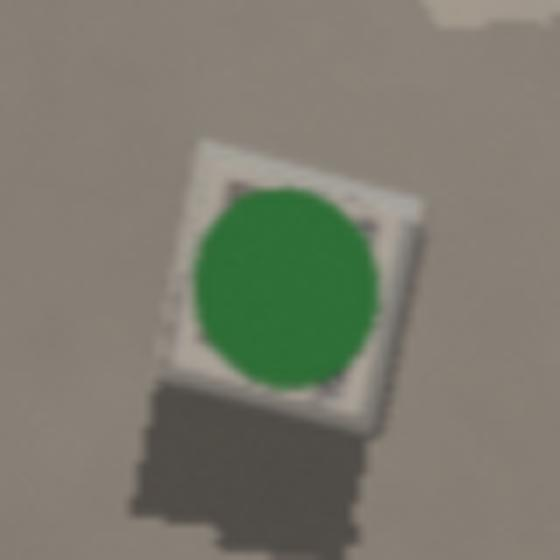

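```bash
cat >> h.py <<'E'
def edges(c,pts,z=.017):
    P=np.array([ray(c,u,v,z) for u,v in pts]); e=np.roll(P,-1,0)-P
    print("corners",np.round(P[:,:2],4).tolist(),"mean",np.round(P.mean(0),4),"len",np.round(np.linalg.norm(e,axis=1),4),"yaw mod 90",np.round((np.arctan2(e[:,1],e[:,0])+np.pi/4)%(np.pi/2)-np.pi/4,3))
E
python3 - <<'E'
from h import *
o=bot.get_obs(); c=bot.camera_params("wrist"); W=np.eye(4); W[:3,:3]=R.from_quat(o["tool_rot"]).as_matrix(); W[:3,3]=o["eef_pos"]; c["T"]=W@c["tool_from_camera"]
edges(c,[(x/7+232,y/7+52) for x,y in [(205,145),(422,205),(372,418),(172,375)]])
plan([.386,.2302,.10],-.13); st()
E
```

```text
corners [[0.373, 0.2475], [0.4045, 0.2438], [0.4005, 0.2143], [0.371, 0.2163]] mean [0.3872 0.2305 0.017 ] len [0.0317 0.0298 0.0295 0.0313] yaw mod 90 [-0.118 -0.134 -0.068 -0.062]
row [ 0.635   0.4594 -0.187 ] [ 5.278e-01 -9.000e-04 -2.000e-04] dist rows 4.830821134370912 2.1116592247310897
t 1.43 eef [0.4477 0.1226 0.2587] F [-0.4  0.1 -0.5] w 0.0854 jawyaw 0.134 x [-0.  0. -1.] j [ 0.27  0.16 -0.03  1.39  0.    1.7 ]
```

Call:
apply_moves(targets=[0.635, 0.459, -0.187, 0.47, 0, 0, 0.7, 0.635, 0.459, -0.187, 0.47, 0, 0, 0.7, 0.635, 0.459, -0.187, 0.47, 0, 0, 0.7, 0.635, 0.459, -0.187, 0.47, 0, 0, 0.7, 0.635, 0.459, -0.187, 0.47, 0, 0, 0.7, 0.635, 0.459, -0.187, 0.47, 0, 0, 0.7, 0.635, 0.459, -0.187, 0.47, 0, 0, 0.7, 0.635, 0.459, -0.187, 0.47, 0, 0, 0.7])

```text
clock: 2.1
eef_pos: [0.3873, 0.2305, 0.101]
tool_rot: [0.036, 0.706, -0.036, 0.707]
ft_force: [0.1, 0.0, -0.0]
grip_width: 0.0596
```

Run:
```python
from h import *
st()
p,d,c=snap("wrist","d1")
for k in ["green","red"]: blobs(p,k,c,.017,30)
plan([.386,.2302,.003],-.1);
```

```text
t 2.1 eef [0.3873 0.2305 0.101 ] F [ 0.1  0.  -0. ] w 0.0596 jawyaw -0.102 x [ 0.001  0.    -1.   ] j [ 0.54  0.25 -0.35  0.97 -0.    2.21]
green [316.2 247. ] area 1147 wh [39 37] -> [0.3859 0.2296 0.017 ]
green [479. 434.] area 45 wh [ 1 45] -> [0.4956 0.0667 0.017 ]
red [524.4 125.6] area 742 wh [233  65] -> [0.5204 0.2932 0.017 ]
red [402.1 193.4] area 402 wh [22 77] -> [0.4444 0.2594 0.017 ]
red [531.2 196.7] area 626 wh [220  57] -> [0.5268 0.2488 0.017 ]
row [ 0.3942 -0.0023 -0.0096] [-0.007   0.0053 -0.003 ] dist rows 2.363979257118208 0.03715336906959381
```

View pics/d1.png

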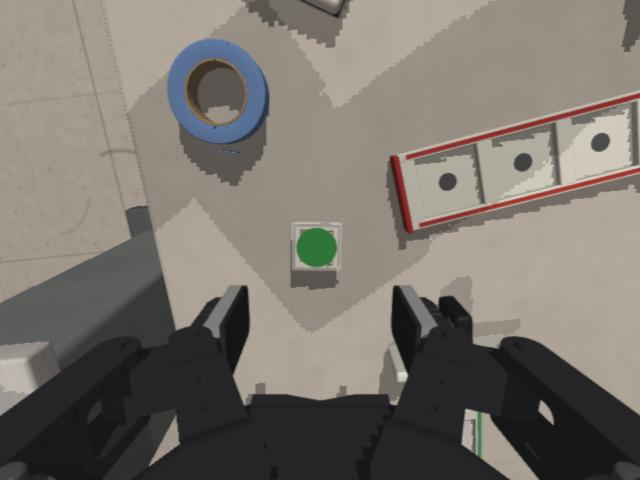

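Green box A at (316,247) is centred between the jaws and square to them, so I'll descend, close and lift.

Call:
apply_moves(targets=[0.39, -0.003, -0.006, 0, 0, 0, 0.7, 0.39, -0.003, -0.006, 0, 0, 0, 0.7, 0.39, -0.003, -0.006, 0, 0, 0, 0.7, 0.39, -0.003, -0.006, 0, 0, 0, 0.7, 0.39, -0.003, -0.006, 0, 0, 0, 0, 0.39, -0.003, -0.006, 0, 0, 0, 0, 0.39, -0.003, -0.006, 0, 0, 0, 0, 0.39, -0.003, -0.006, 0, 0, 0, 0, 0.39, -0.003, -0.006, 0, 0, 0, 0, 0.39, -0.003, -0.006, 0, 0, 0, 0, 0.39, -0.003, -0.006, 0, 0, 0, 0])

```text
clock: 3.07
eef_pos: [0.3879, 0.23, 0.0051]
tool_rot: [0.038, 0.704, -0.036, 0.708]
ft_force: [-0.4, -1.7, 7.1]
grip_width: 0.0315
```

Run:
```python
from h import *
st()
plan([.386,.2302,.06],-.1);
```

```text
t 3.07 eef [0.3879 0.23   0.0051] F [-0.4 -1.7  7.1] w 0.0315 jawyaw -0.105 x [ 0.005  0.002 -1.   ] j [ 0.54  0.38 -0.47  0.72 -0.    2.21]
row [-0.2198  0.0005 -0.0066] [-0.0106  0.0102 -0.0055] dist rows 1.3185397138545543 0.06285034132884995
```

Call:
apply_moves(targets=[0, 0, 0, 0, 0, 0, 0.55, 0, 0, 0, 0, 0, 0, 0.55, -0.025, 0, 0, 0, 0, 0, 0.55, -0.025, 0, 0, 0, 0, 0, 0.55, -0.025, 0, 0, 0, 0, 0, 0.55])

```text
clock: 3.48
eef_pos: [0.3859, 0.2294, 0.0094]
tool_rot: [0.037, 0.706, -0.037, 0.706]
ft_force: [-0.5, -0.1, 0.5]
grip_width: 0.0471
```

Run:
```python
from h import *
st()
p,d,c=snap("wrist","d2"); blobs(p,"green",c,.017,200)
```

```text
t 3.48 eef [0.3859 0.2294 0.0094] F [-0.5 -0.1  0.5] w 0.0471 jawyaw -0.105 x [ 0.001  0.001 -1.   ] j [ 0.54  0.37 -0.46  0.73  0.    2.21]
green [324.3 303.9] area 2964 wh [64 59] -> [0.3887 0.2296 0.017 ]
```

View pics/d2.png

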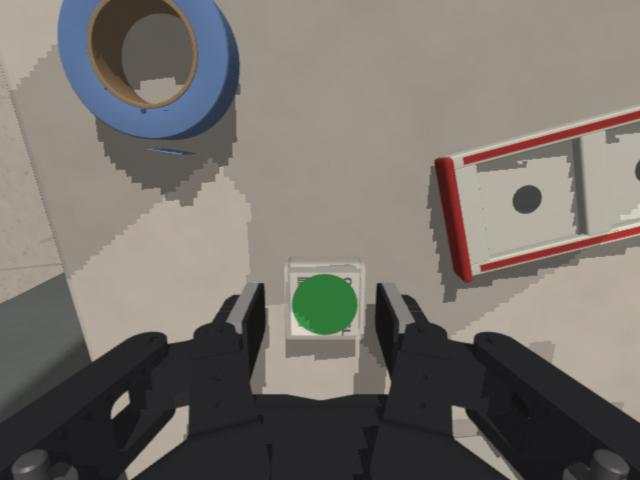

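Call:
apply_moves(targets=[0, 0, 0, 0, 0, 0, 0, 0, 0, 0, 0, 0, 0, 0, 0, 0, 0, 0, 0, 0, 0, 0, 0, 0, 0, 0, 0, 0, 0, 0, 0, 0, 0, 0, 0, 0, 0, 0, 0, 0, 0, 0, -0.3, 0, 0, 0, 0, 0, 0, -0.3, 0, 0, 0, 0, 0, 0, -0.3, 0, 0, 0, 0, 0, 0, -0.3, 0, 0, 0, 0, 0, 0])

```text
clock: 4.37
eef_pos: [0.3871, 0.23, 0.0855]
tool_rot: [0.038, 0.705, -0.036, 0.707]
ft_force: [0.8, 0.7, -1.2]
grip_width: 0.0314
```

Run:
```python
from h import *
st()
p,d,c=snap("wrist","d3"); blobs(p,"green",c,.017+.075,200)
T=np.array([.4768,.0041]); plan([*T,.085],.017)
```

```text
t 4.37 eef [0.3871 0.23   0.0855] F [ 0.8  0.7 -1.2] w 0.0314 jawyaw -0.105 x [ 0.004  0.002 -1.   ] j [ 0.54  0.26 -0.37  0.93  0.    2.21]
green [319.9 303.3] area 2970 wh [63 59] -> [0.388  0.2301 0.092 ]
row [-0.0039 -0.8572  0.4568] [-0.2439  0.0017 -0.0012] dist rows 5.823485635186676 0.9757731555802637
```

View pics/d3.png

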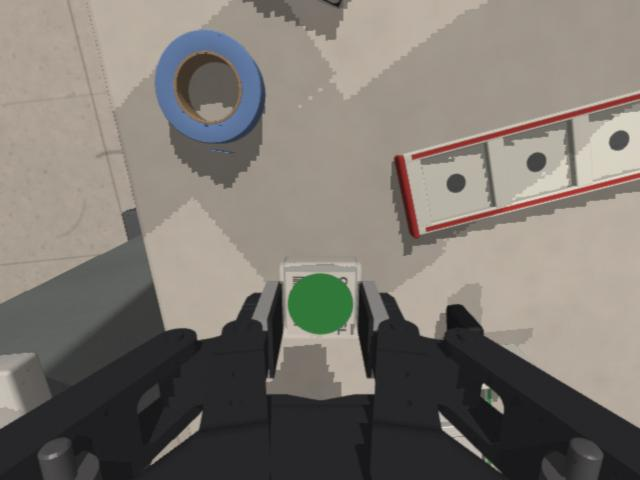

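The box is held level between the pads at (320,303). Next I'll carry it over the tray's +50 well.

Call:
apply_moves(targets=[0, -0.857, 0.457, -0.244, 0, 0, 0, 0, -0.857, 0.457, -0.244, 0, 0, 0, 0, -0.857, 0.457, -0.244, 0, 0, 0, 0, -0.857, 0.457, -0.244, 0, 0, 0, 0, -0.857, 0.457, -0.244, 0, 0, 0, 0, -0.857, 0.457, -0.244, 0, 0, 0, 0, -0.857, 0.457, -0.244, 0, 0, 0, 0, -0.857, 0.457, -0.244, 0, 0, 0, 0, -0.857, 0.457, -0.244, 0, 0, 0])

```text
clock: 5.17
eef_pos: [0.475, 0.0039, 0.0822]
tool_rot: [-0.005, 0.708, 0.006, 0.706]
ft_force: [-0.5, 0.1, -0.2]
grip_width: 0.0314
```

Run:
```python
from h import *
st()
p,d,c=snap("wrist","d4"); blobs(p,"green",c,.017+.075,200)
print(proj(c,[.4768,.0041,.004]),proj(c,[.4759,.0541,.004]))
plan([.4768,.0041,.035],.017)
```

```text
t 5.17 eef [0.475  0.0039 0.0822] F [-0.5  0.1 -0.2] w 0.0314 jawyaw 0.016 x [-0.004  0.    -1.   ] j [ 0.01  0.32 -0.31  0.95  0.    1.56]
green [282.3 161.2] area 336 wh [  6 183] -> [0.4611 0.0621 0.092 ]
green [360. 166.] area 363 wh [  7 184] -> [0.4898 0.0609 0.092 ]
green [320.  303.3] area 2975 wh [64 59] -> [0.4759 0.0056 0.092 ]
green [548.1 317.4] area 1184 wh [41 37] -> [0.5701 0.0009 0.092 ]
(np.float64(321.7758917183828), np.float64(247.35434078378705)) (np.float64(321.6881699099363), np.float64(168.87397391486473))
row [ 0.1899 -0.0022  0.0076] [ 0.0011 -0.0069 -0.0008] dist rows 1.1393563773768993 0.02801704841675878
```

View pics/d4.png

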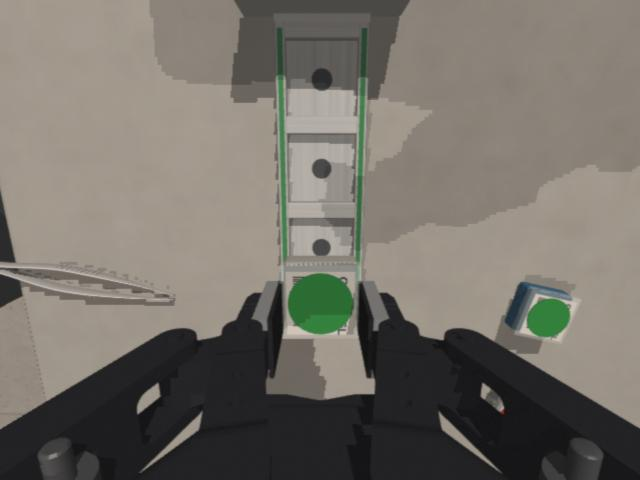

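Call:
apply_moves(targets=[0.2, -0.006, 0.004, 0, 0, 0, 0, 0.2, -0.006, 0.004, 0, 0, 0, 0, 0.25, -0.006, 0.004, 0, 0, 0, 0, 0.25, -0.006, 0.004, 0, 0, 0, 0, 0.25, -0.006, 0.004, 0, 0, 0, 0])

```text
clock: 5.63
eef_pos: [0.4763, 0.0037, 0.0208]
tool_rot: [-0.007, 0.708, 0.007, 0.706]
ft_force: [0.3, -0.4, -1.0]
grip_width: 0.0315
```

Run:
```python
from h import *
st()
p,d,c=snap("wrist","d5"); blobs(p,"green",c,.017+.0115,200)
```

```text
t 5.63 eef [0.4763 0.0037 0.0208] F [ 0.3 -0.4 -1. ] w 0.0315 jawyaw 0.019 x [-0.003  0.    -1.   ] j [ 0.01  0.4  -0.38  0.8   0.    1.56]
green [263.9 156. ] area 944 wh [ 12 238] -> [0.4551 0.0635 0.0285]
green [372.7 164.6] area 904 wh [ 13 229] -> [0.4958 0.0612 0.0285]
green [320.  303.4] area 2981 wh [64 60] -> [0.4771 0.0043 0.0285]
green [620.  379.1] area 1741 wh [44 48] -> [ 0.6102 -0.0293  0.0285]
```

View pics/d5.png

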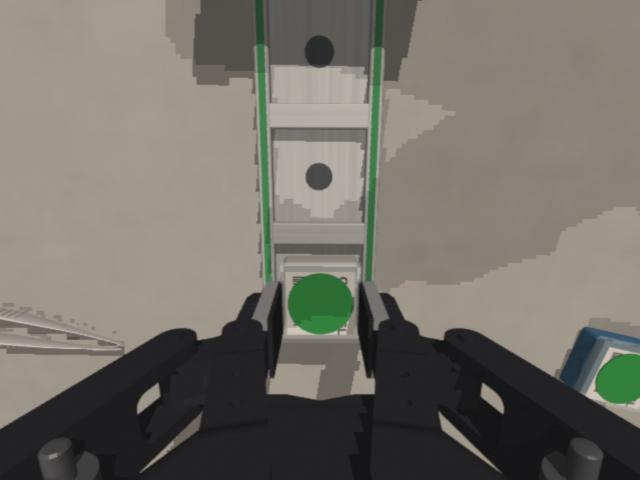

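The box is over the well at (320,303) and centred, so I'll lower, release and lift.

Call:
apply_moves(targets=[0.023, 0, 0, 0, 0, 0, 0, 0.023, 0, 0, 0, 0, 0, 0, 0.023, 0, 0, 0, 0, 0, 0.5, 0.023, 0, 0, 0, 0, 0, 0.5, 0.023, 0, 0, 0, 0, 0, 0.5, 0.0, 0, 0, 0, 0, 0, 0.5, -0.12, 0, 0, 0, 0, 0, 0.5, -0.35, 0, 0, 0, 0, 0, 0.7, -0.35, 0, 0, 0, 0, 0, 0.7, -0.35, 0, 0, 0, 0, 0, 0.7])

```text
clock: 6.52
eef_pos: [0.4815, 0.0025, 0.114]
tool_rot: [-0.006, 0.704, 0.006, 0.711]
ft_force: [-0.0, 0.3, -0.1]
grip_width: 0.06
```

Run:
```python
from h import *
st()
p,d,c=snap("wrist","e1"); blobs(p,"green",c,.021,200); blobs(p,"green",c,.017,200); blobs(p,"red",c,.017,200)
```

```text
t 6.52 eef [0.4815 0.0025 0.114 ] F [-0.   0.3 -0.1] w 0.06 jawyaw 0.017 x [ 0.01  0.   -1.  ] j [ 0.01  0.28 -0.26  1.02  0.    1.56]
green [343.2 173.7] area 238 wh [  5 184] -> [0.4979 0.0488 0.021 ]
green [313.2 239.6] area 1071 wh [37 36] -> [0.4787 0.0038 0.021 ]
green [509.  293.9] area 911 wh [35 33] -> [ 0.6205 -0.0348  0.021 ]
green [343.2 173.7] area 238 wh [  5 184] -> [0.4982 0.0485 0.017 ]
green [313.2 239.6] area 1071 wh [37 36] -> [0.4787 0.0028 0.017 ]
green [509.  293.9] area 911 wh [35 33] -> [ 0.6228 -0.0365  0.017 ]
```

View pics/e1.png

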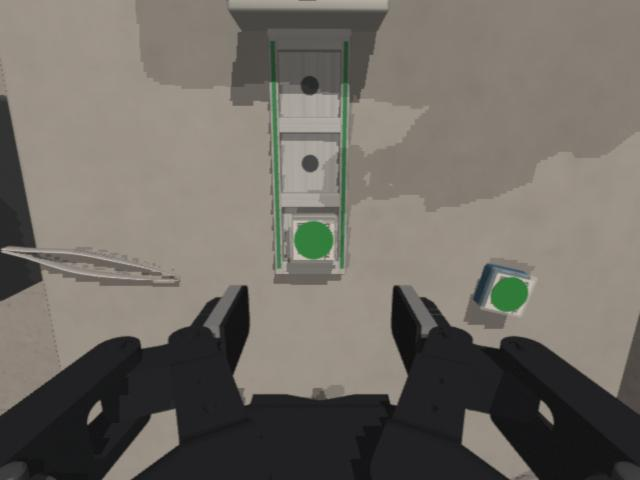

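Green A sits in the +50 well. Next is green B at (509,294).

Run:
```python
from h import *
p,d,c=snap("wrist"); crop(p,505,292,35,"e2",8); 
plan([.6228,-.0365,.12],0)
```

```text
row [-0.039  -0.1655  0.5752] [0.0336 0.0051 0.    ] dist rows 3.5960813442099533 0.13592507184657435
```

View pics/e2.png

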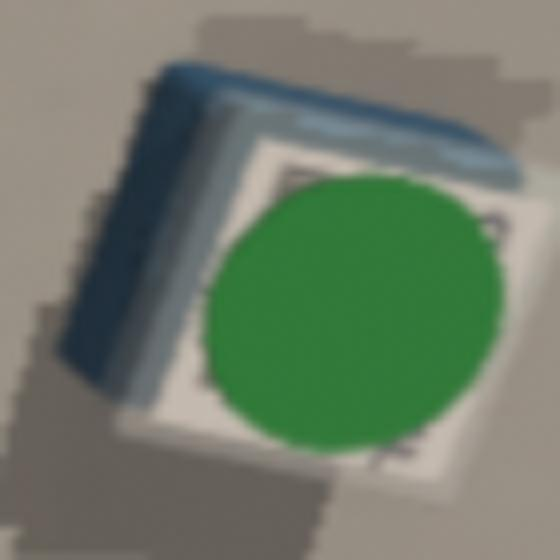

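Call:
apply_moves(targets=[-0.04, -0.166, 0.575, 0.4, 0.005, 0, 0.7, -0.04, -0.166, 0.575, 0.4, 0.005, 0, 0.7, -0.04, -0.166, 0.575, 0.4, 0.005, 0, 0.7, -0.04, -0.166, 0.575, 0.4, 0.005, 0, 0.7, -0.04, -0.166, 0.575, 0.4, 0.005, 0, 0.7, -0.04, -0.166, 0.575, 0.4, 0.005, 0, 0.7, -0.04, -0.166, 0.575, 0.4, 0.005, 0, 0.7])

```text
clock: 7.2
eef_pos: [0.6201, -0.0364, 0.1166]
tool_rot: [0.065, 0.707, -0.065, 0.702]
ft_force: [0.1, 0.7, 0.2]
grip_width: 0.0596
```

Run:
```python
from h import *
st()
p,d,c=snap("wrist","f1"); blobs(p,"green",c,.017,200); blobs(p,"red",c,.017,200)
```

```text
t 7.2 eef [ 0.6201 -0.0364  0.1166] F [0.1 0.7 0.2] w 0.0596 jawyaw -0.183 x [-0.007  0.001 -1.   ] j [-0.06  0.55  0.17  1.19  0.    1.7 ]
green [113.2 124.2] area 348 wh [ 76 224] -> [0.5019 0.0644 0.017 ]
green [ 44.1 125.2] area 349 wh [ 77 201] -> [0.4571 0.0721 0.017 ]
green [105.4 220.9] area 1093 wh [38 37] -> [0.4752 0.0038 0.017 ]
green [321.5 238.6] area 1015 wh [36 36] -> [ 0.6217 -0.0361  0.017 ]
red [330.3 336.5] area 833 wh [34 32] -> [ 0.6143 -0.1131  0.017 ]
```

View pics/f1.png

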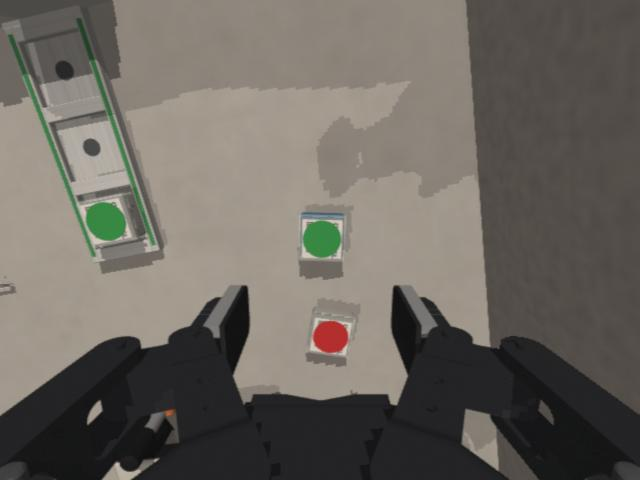

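Run:
```python
from h import *
plan([.6220,-.0361,.0095],-.19)
```

```text
row [0.4306 0.0022 0.0106] [ 0.0144 -0.0133  0.0014] dist rows 2.5825141032263317 0.07843928075842053
```

Call:
apply_moves(targets=[0.425, 0.002, 0.008, 0.014, 0, 0, 0.7, 0.425, 0.002, 0.008, 0.014, 0, 0, 0.7, 0.425, 0.002, 0.008, 0.014, 0, 0, 0.7, 0.425, 0.002, 0.008, 0.014, 0, 0, 0.7, 0.425, 0.002, 0.008, 0.014, 0, 0, 0.7, 0.425, 0.002, 0.008, 0.014, 0, 0, 0, 0.425, 0.002, 0.008, 0.014, 0, 0, 0, 0.425, 0.002, 0.008, 0.014, 0, 0, 0, 0.425, 0.002, 0.008, 0.014, 0, 0, 0, 0.425, 0.002, 0.008, 0.014, 0, 0, 0, 0.425, 0.002, 0.008, 0.014, 0, 0, 0, 0.425, 0.002, 0.008, 0.014, 0, 0, 0])

```text
clock: 8.25
eef_pos: [0.6257, -0.0363, 0.0167]
tool_rot: [0.067, 0.703, -0.067, 0.705]
ft_force: [-2.9, 1.2, 5.8]
grip_width: 0.0002
```

Run:
```python
from h import *
st()
```

```text
t 8.25 eef [ 0.6257 -0.0363  0.0167] F [-2.9  1.2  5.8] w 0.0002 jawyaw -0.19 x [ 0.003  0.    -1.   ] j [-0.06  0.65  0.05  0.97  0.    1.7 ]
```

Run:
```python
from h import *
p,d,c=snap("wrist","f2"); blobs(p,"green",c,.017,200)
```

```text
green [ 19.1 260.9] area 426 wh [42 95] -> [0.5052 0.0044 0.017 ]
green [303.1 282. ] area 483 wh [51 34] -> [ 0.621  -0.0278  0.017 ]
```

View pics/f2.png

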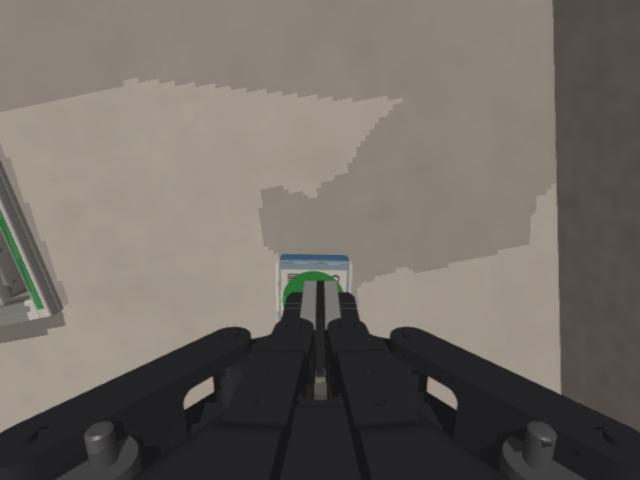

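The fingers closed on top of the box because the open tips sit farther back than I allowed for. I'll lift, reopen and go lower.

Call:
apply_moves(targets=[-0.12, 0, 0, 0, 0, 0, 0.1, -0.12, 0, 0, 0, 0, 0, 0.7, -0.12, 0, 0, 0, 0, 0, 0.7, -0.12, 0, 0, 0, 0, 0, 0.7, -0.12, 0, 0, 0, 0, 0, 0.7, -0.12, 0, 0, 0, 0, 0, 0.7, -0.12, 0, 0, 0, 0, 0, 0.7])

```text
clock: 8.88
eef_pos: [0.6234, -0.0363, 0.0418]
tool_rot: [0.067, 0.705, -0.067, 0.703]
ft_force: [0.3, 0.1, 0.4]
grip_width: 0.0598
```

Run:
```python
from h import *
st()
p,d,c=snap("wrist","f3"); blobs(p,"green",c,.017,400)
plan([.6220,-.0361,.005],-.19)
```

```text
t 8.88 eef [ 0.6234 -0.0363  0.0418] F [0.3 0.1 0.4] w 0.0598 jawyaw -0.19 x [-0.004  0.    -1.   ] j [-0.06  0.62  0.08  1.03  0.    1.7 ]
green [ 38.1 177.8] area 770 wh [ 83 206] -> [0.5039 0.0372 0.017 ]
green [ 14.7 258.2] area 1472 wh [35 52] -> [0.477 0.002 0.017]
green [318.6 277.8] area 2017 wh [52 49] -> [ 0.6236 -0.0366  0.017 ]
row [ 0.1472 -0.     -0.0053] [-0.     -0.0078  0.0009] dist rows 0.8829200237774918 0.031362459925796164
```

View pics/f3.png

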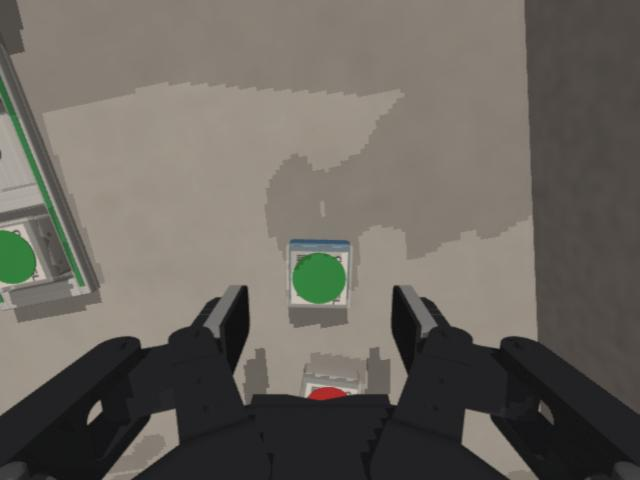

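Call:
apply_moves(targets=[0.147, -0.001, 0, 0, 0, 0, 0.6, 0.147, -0.001, 0, 0, 0, 0, 0.6, 0.147, -0.001, 0, 0, 0, 0, 0.6, 0.147, -0.001, 0, 0, 0, 0, 0, 0.147, -0.001, 0, 0, 0, 0, 0, 0.147, -0.001, 0, 0, 0, 0, 0, 0.147, -0.001, 0, 0, 0, 0, 0, 0.147, -0.001, 0, 0, 0, 0, 0])

```text
clock: 9.6
eef_pos: [0.6248, -0.0367, 0.007]
tool_rot: [0.067, 0.704, -0.067, 0.704]
ft_force: [0.9, -0.4, 2.9]
grip_width: 0.0311
```

Call:
apply_moves(targets=[-0.32, 0, 0, 0, 0, 0, 0, -0.32, 0, 0, 0, 0, 0, 0, -0.32, 0, 0, 0, 0, 0, 0, -0.32, 0, 0, 0, 0, 0, 0])

```text
clock: 9.93
eef_pos: [0.6269, -0.0368, 0.0897]
tool_rot: [0.067, 0.702, -0.067, 0.706]
ft_force: [0.6, 0.1, 0.2]
grip_width: 0.0312
```

Run:
```python
from h import *
st()
p,d,c=snap("wrist","f4"); blobs(p,"green",c,.017+.08,400)
plan([.4759,.0541,.085],.017)
```

```text
t 9.93 eef [ 0.6269 -0.0368  0.0897] F [0.6 0.1 0.2] w 0.0312 jawyaw -0.19 x [ 0.005 -0.    -1.   ] j [-0.06  0.58  0.13  1.12  0.    1.7 ]
green [ 73.2 127. ] area 588 wh [ 94 252] -> [0.5529 0.0495 0.097 ]
green [ 65.1 234. ] area 1403 wh [43 41] -> [0.5352 0.012  0.097 ]
green [319.8 307.1] area 3048 wh [65 60] -> [ 0.6276 -0.038   0.097 ]
row [ 0.0089  0.244  -0.6542] [-4.14e-01  1.40e-03 -1.00e-04] dist rows 4.186349502570972 1.6564377080933546
```

View pics/f4.png

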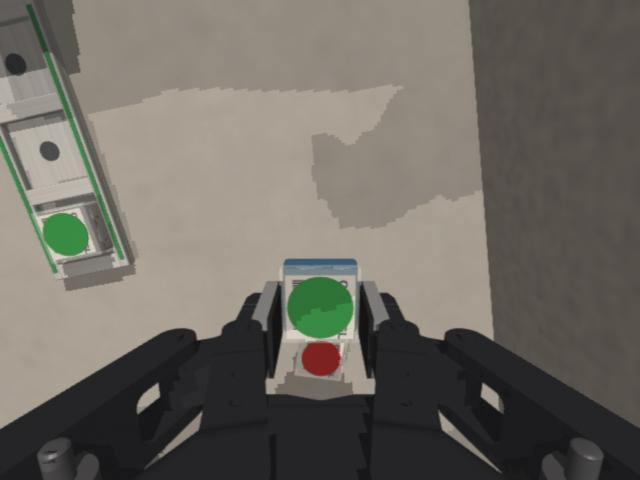

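Green B is held. Now to the middle well.

Call:
apply_moves(targets=[0, 0.25, -0.655, -0.414, 0, 0, 0, 0, 0.25, -0.655, -0.414, 0, 0, 0, 0, 0.25, -0.655, -0.414, 0, 0, 0, 0, 0.25, -0.655, -0.414, 0, 0, 0, 0, 0.25, -0.655, -0.414, 0, 0, 0, 0, 0.25, -0.655, -0.414, 0, 0, 0, 0, 0.25, -0.655, -0.414, 0, 0, 0, 0, 0.25, -0.655, -0.414, 0, 0, 0])

```text
clock: 10.65
eef_pos: [0.4762, 0.0554, 0.086]
tool_rot: [-0.006, 0.708, 0.006, 0.707]
ft_force: [-0.4, -0.3, -1.4]
grip_width: 0.0315
```

Run:
```python
from h import *
o=st()
p,d,c=snap("wrist","f5"); blobs(p,"green",c,.017+o["eef_pos"][2]-.006,400); dots(p,c,[tuple(int(round(x)) for x in proj(c,[.4759,.0541,.004]))]);
plan([.4763,.0545,.022],.017)
```

```text
t 10.65 eef [0.4762 0.0554 0.086 ] F [-0.4 -0.3 -1.4] w 0.0315 jawyaw 0.017 x [-0.002 -0.    -1.   ] j [ 0.12  0.32 -0.29  0.96  0.    1.67]
green [319.9 307.2] area 3054 wh [65 60] -> [0.4771 0.0559 0.097 ]
dot [317.7 247.7] [0.4756 0.0542 0.004 ]
row [ 0.2562 -0.0028 -0.0003] [-0.0018 -0.003  -0.0002] dist rows 1.5361270548394281 0.01395320599822133
```

View pics/f5.png

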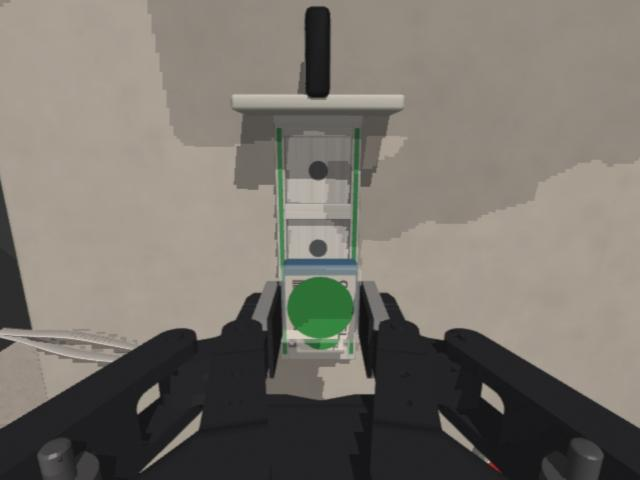

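Call:
apply_moves(targets=[0.22, -0.007, -0.005, 0, 0, 0, 0, 0.22, -0.007, -0.005, 0, 0, 0, 0, 0.24, -0.007, -0.005, 0, 0, 0, 0, 0.29, -0.007, -0.005, 0, 0, 0, 0, 0.29, -0.007, -0.005, 0, 0, 0, 0, 0.29, -0.007, -0.005, 0, 0, 0, 0, 0.29, -0.007, -0.005, 0, 0, 0, 0])

```text
clock: 11.28
eef_pos: [0.4748, 0.0537, 0.0145]
tool_rot: [-0.006, 0.707, 0.006, 0.707]
ft_force: [0.2, -0.3, -0.6]
grip_width: 0.0315
```

Run:
```python
from h import *
o=st()
p,d,c=snap("wrist","f6"); blobs(p,"green",c,.017+o["eef_pos"][2]-.006,400)
```

```text
t 11.28 eef [0.4748 0.0537 0.0145] F [ 0.2 -0.3 -0.6] w 0.0315 jawyaw 0.016 x [-0.001  0.    -1.   ] j [ 0.11  0.41 -0.38  0.78  0.    1.67]
green [374.3 210.6] area 573 wh [ 10 142] -> [0.4956 0.0943 0.0255]
green [265.4 228.2] area 433 wh [  8 105] -> [0.4543 0.0868 0.0255]
green [319.9 307.2] area 3052 wh [65 60] -> [0.4757 0.0542 0.0255]
green [323.6 391. ] area 623 wh [51 18] -> [0.4779 0.0145 0.0255]
```

View pics/f6.png

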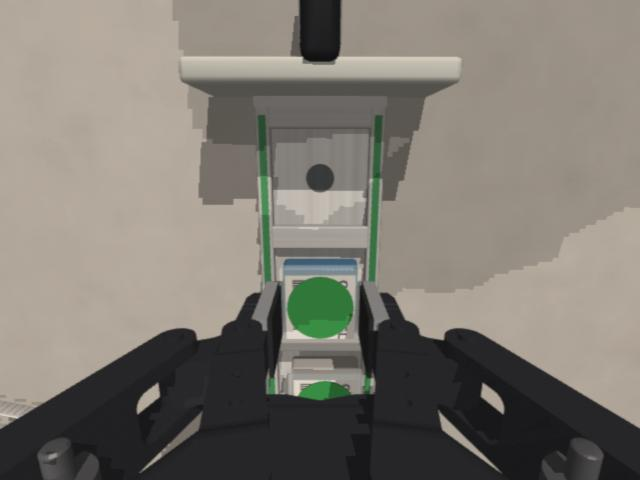

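Centred in the well. Lower 3 mm more, release, and rise.

Call:
apply_moves(targets=[0.013, 0, 0, 0, 0, 0, 0, 0.013, 0, 0, 0, 0, 0, 0, 0.013, 0, 0, 0, 0, 0, 0.5, 0.013, 0, 0, 0, 0, 0, 0.5, 0.013, 0, 0, 0, 0, 0, 0.5, 0.0, 0, 0, 0, 0, 0, 0.5, -0.12, 0, 0, 0, 0, 0, 0.5, -0.5, 0, 0, 0, 0, 0, 0.7, -0.5, 0, 0, 0, 0, 0, 0.7, -0.5, 0, 0, 0, 0, 0, 0.7, -0.5, 0, 0, 0, 0, 0, 0.7])

```text
clock: 12.25
eef_pos: [0.4773, 0.0543, 0.1435]
tool_rot: [-0.006, 0.705, 0.006, 0.71]
ft_force: [0.2, 0.1, -0.9]
grip_width: 0.0599
```

Run:
```python
from h import *
o=st()
p,d,c=snap("wrist","g1"); blobs(p,"green",c,.021,200); blobs(p,"red",c,.017,100)
plan([.614,-.113,.12],-.2)
p,d,c=snap("top");blobs(p,"red",c,.017,10)
```

```text
t 12.25 eef [0.4773 0.0543 0.1435] F [ 0.2  0.1 -0.9] w 0.0599 jawyaw 0.017 x [ 0.007  0.001 -1.   ] j [ 0.11  0.26 -0.21  1.1   0.    1.67]
green [315.1 231.7] area 852 wh [33 32] -> [0.4754 0.0543 0.021 ]
green [318.5 293.2] area 747 wh [32 30] -> [0.4788 0.0034 0.021 ]
row [ 0.0851 -0.6778  0.542 ] [ 0.4341  0.0054 -0.0021] dist rows 5.227681920240394 1.737002418826368
red [180.  183.2] area 21 wh [5 5] -> [0.7008 0.425  0.017 ]
red [355.4 202.7] area 29 wh [6 6] -> [ 0.6536 -0.1041  0.017 ]
red [404.9 298.6] area 15 wh [5 4] -> [ 0.3695 -0.256   0.017 ]
```

View pics/g1.png

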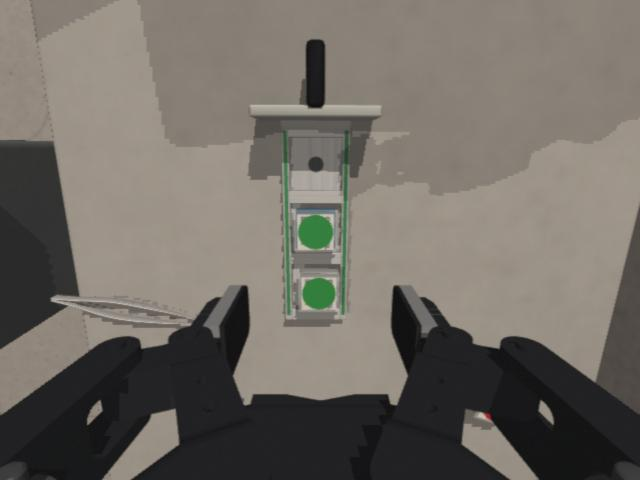

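Both greens are seated. The top view shows red A has moved from (0.615,-0.113) to about (0.654,-0.104), which is the announced knock. I'll go above its new place.

Call:
apply_moves(targets=[0.085, -0.635, 0.69, 0.38, 0, 0, 0.7, 0.085, -0.635, 0.69, 0.38, 0, 0, 0.7, 0.085, -0.635, 0.69, 0.38, 0, 0, 0.7, 0.085, -0.635, 0.69, 0.38, 0, 0, 0.7, 0.085, -0.635, 0.69, 0.38, 0, 0, 0.7, 0.085, -0.635, 0.69, 0.38, 0, 0, 0.7, 0.085, -0.635, 0.69, 0.38, 0, 0, 0.7, 0.085, -0.635, 0.69, 0.38, 0, 0, 0.7])

```text
clock: 13.02
eef_pos: [0.6478, -0.1029, 0.113]
tool_rot: [0.062, 0.707, -0.062, 0.701]
ft_force: [-1.3, 0.1, 0.5]
grip_width: 0.0596
```

Run:
```python
from h import *
o=st()
p,d,c=snap("wrist","g2"); blobs(p,"red",c,.017,100)
```

```text
t 13.02 eef [ 0.6478 -0.1029  0.113 ] F [-1.3  0.1  0.5] w 0.0596 jawyaw -0.175 x [-0.009  0.001 -1.   ] j [-0.16  0.62  0.28  1.24  0.    1.59]
red [328.3 241.4] area 1074 wh [38 36] -> [ 0.6537 -0.1044  0.017 ]
```

View pics/g2.png

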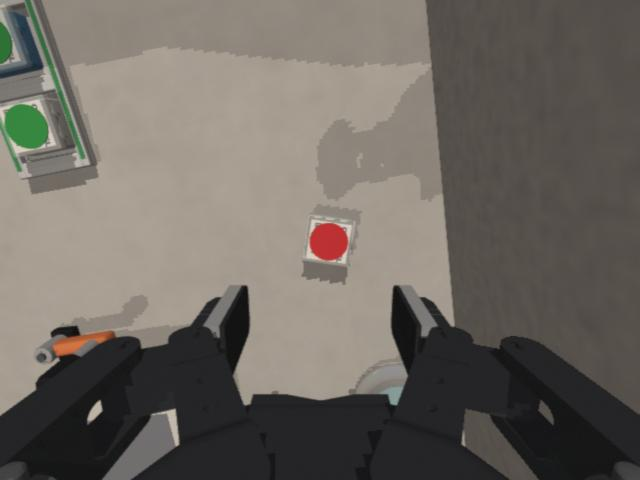

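Run:
```python
from h import *
c=bot.camera_params("top"); print(ray(c,406.5,190.5,.098),ray(c,405,193,.06))
plan([.6540,-.1044,.05],-.30);plan([.6540,-.1044,.005],-.30)
```

```text
[ 0.67944618 -0.24270758  0.098     ] [ 0.67891777 -0.24547102  0.06      ]
row [ 0.2554 -0.0053  0.0304] [ 0.2525 -0.0165  0.001 ] dist rows 1.5423075581633638 1.0123168167575787
row [ 0.4354 -0.0053  0.0319] [ 0.2525 -0.0165  0.001 ] dist rows 2.6174520967993575 1.0123168167575787
```

Call:
apply_moves(targets=[0.25, -0.005, 0.028, 0.25, -0.01, 0, 0.65, 0.25, -0.005, 0.028, 0.25, -0.01, 0, 0.65, 0.3, -0.005, 0.028, 0.25, -0.01, 0, 0.65, 0.43, -0.005, 0.028, 0.25, -0.01, 0, 0.65, 0.43, -0.005, 0.028, 0.25, -0.01, 0, 0.65, 0.43, -0.005, 0.028, 0.25, -0.01, 0, 0.65])

```text
clock: 13.57
eef_pos: [0.6521, -0.1027, 0.0074]
tool_rot: [0.104, 0.701, -0.105, 0.698]
ft_force: [0.4, 0.2, 0.1]
grip_width: 0.0552
```

Run:
```python
from h import *
o=st()
p,d,c=snap("wrist","g3"); blobs(p,"red",c,.017,100); plan([.6540,-.1044,.005],-.30)
```

```text
t 13.57 eef [ 0.6521 -0.1027  0.0074] F [0.4 0.2 0.1] w 0.0552 jawyaw -0.297 x [-0.005  0.    -1.   ] j [-0.16  0.72  0.16  1.02 -0.    1.71]
red [321.8 310.7] area 3057 wh [65 60] -> [ 0.6535 -0.1045  0.017 ]
row [ 0.0181 -0.0049  0.0007] [0.0065 0.0003 0.0009] dist rows 0.1122478309168063 0.026464738456145283
```

View pics/g3.png

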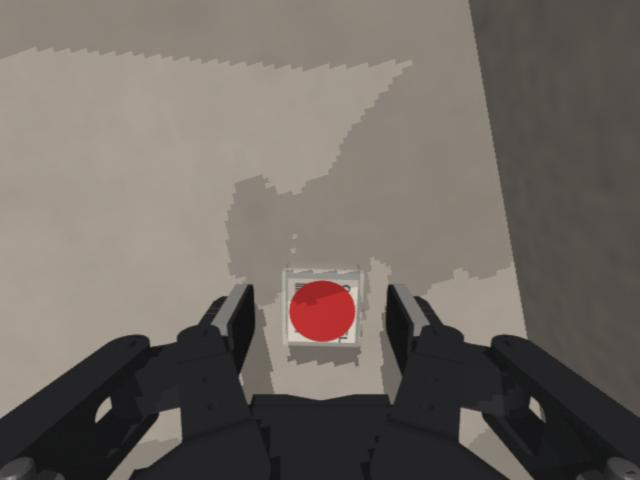

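The red box sits square between the jaws at (322,311). I'll grip and lift.

Call:
apply_moves(targets=[0.01, -0.006, 0, 0, 0, 0, 0.6, 0.01, -0.006, 0, 0, 0, 0, 0, 0.01, -0.006, 0, 0, 0, 0, 0, 0.01, -0.006, 0, 0, 0, 0, 0, 0.01, -0.006, 0, 0, 0, 0, 0, 0.01, -0.006, 0, 0, 0, 0, 0, 0.01, -0.006, 0, 0, 0, 0, 0, -0.4, 0, 0, 0, 0, 0, 0, -0.4, 0, 0, 0, 0, 0, 0, -0.4, 0, 0, 0, 0, 0, 0, -0.4, 0, 0, 0, 0, 0, 0, -0.4, 0, 0, 0, 0, 0, 0])

```text
clock: 14.62
eef_pos: [0.6566, -0.1045, 0.1118]
tool_rot: [0.105, 0.697, -0.105, 0.702]
ft_force: [-0.3, -0.2, -0.1]
grip_width: 0.0314
```

Run:
```python
from h import *
o=st()
p,d,c=snap("wrist","g4"); blobs(p,"red",c,.017+o["eef_pos"][2]-.006,100)
R1=[.5767,.2784]
plan([*R1,.11],.155+np.pi/2); plan([*R1,.11],.155)
```

```text
t 14.62 eef [ 0.6566 -0.1045  0.1118] F [-0.3 -0.2 -0.1] w 0.0314 jawyaw -0.298 x [ 0.007 -0.002 -1.   ] j [-0.16  0.63  0.29  1.22 -0.    1.71]
red [319.9 303.7] area 3014 wh [64 60] -> [ 0.6583 -0.1025  0.1228]
row [-0.004   1.371  -0.7495] [ 2.2353  0.0055 -0.003 ] dist rows 9.367885982787483 8.943701683570733
row [-0.004   1.371  -0.7495] [-0.9063  0.0057  0.0016] dist rows 9.367885982787483 3.6262349713939273
```

View pics/g4.png

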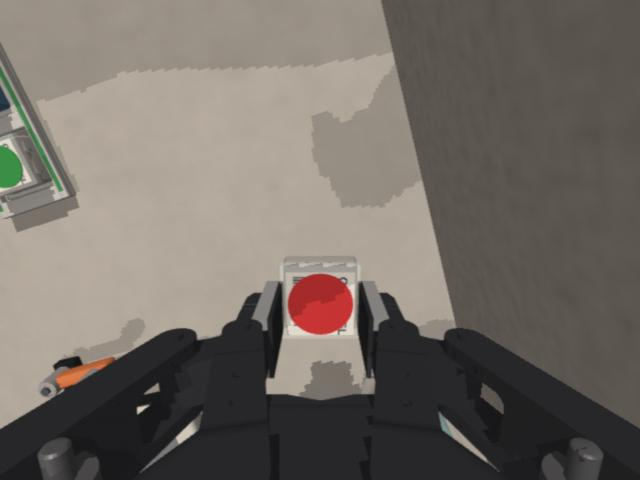

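Run:
```python
from h import *
plan([.54,.15,.11],.2)
```

```text
row [-0.0039  0.837  -0.739 ] [-0.9963  0.0057  0.0018] dist rows 6.69392669827616 3.986327010104768
```

Call:
apply_moves(targets=[0, 0.837, -0.74, -1, 0.005, 0, 0, 0, 0.837, -0.74, -1, 0.005, 0, 0, 0, 0.837, -0.74, -1, 0.005, 0, 0, 0, 0.837, -0.74, -1, 0.005, 0, 0, 0, 0.837, -0.74, -1, 0.005, 0, 0, 0, 0.837, -0.74, -1, 0.005, 0, 0, 0, 0.837, -0.74, -1, 0.005, 0, 0, 0, 0.837, -0.74, -1, 0.005, 0, 0])

```text
clock: 15.33
eef_pos: [0.5353, 0.1545, 0.1066]
tool_rot: [-0.074, 0.705, 0.074, 0.701]
ft_force: [0.5, -0.7, -1.5]
grip_width: 0.0314
```

Run:
```python
from h import *
st();plan([.53,.2,.11],.7)
```

```text
t 15.33 eef [0.5353 0.1545 0.1066] F [ 0.5 -0.7 -1.5] w 0.0314 jawyaw 0.209 x [-0.006 -0.    -1.   ] j [ 0.28  0.44 -0.05  1.09  0.    1.64]
row [-0.0135  0.1824  0.0168] [-0.9819 -0.0118 -0.0052] dist rows 1.100909286135071 3.9291283827990178
```

Call:
apply_moves(targets=[0, 0.18, 0.017, -1, 0, 0, 0, 0, 0.18, 0.017, -1, 0, 0, 0, 0, 0.18, 0.017, -1, 0, 0, 0, 0, 0.18, 0.017, -1, 0, 0, 0, 0, 0.18, 0.017, -1, 0, 0, 0])

```text
clock: 15.75
eef_pos: [0.5337, 0.1944, 0.1068]
tool_rot: [-0.244, 0.665, 0.243, 0.662]
ft_force: [1.0, -1.0, -1.4]
grip_width: 0.0313
```

Run:
```python
from h import *
st();plan([.5272,.2706,.11],1.2)
```

```text
t 15.75 eef [0.5337 0.1944 0.1068] F [ 1.  -1.  -1.4] w 0.0313 jawyaw 0.704 x [-0.004 -0.003 -1.   ] j [ 0.35  0.46 -0.02  1.1  -0.    1.22]
row [-0.0136  0.2492  0.1774] [-0.9916 -0.0087 -0.0035] dist rows 1.8357880720887276 3.9677851208533648
```

Call:
apply_moves(targets=[0, 0.25, 0.177, -1, 0, 0, 0, 0, 0.25, 0.177, -1, 0, 0, 0, 0, 0.25, 0.177, -1, 0, 0, 0, 0, 0.25, 0.177, -1, 0, 0, 0, 0, 0.25, 0.177, -1, 0, 0, 0])

```text
clock: 16.17
eef_pos: [0.5276, 0.2711, 0.1072]
tool_rot: [-0.4, 0.585, 0.4, 0.582]
ft_force: [-0.8, -0.7, -0.7]
grip_width: 0.0313
```

Run:
```python
from h import *
st();plan([.5272,.2706,.09],1.726)
```

```text
t 16.17 eef [0.5276 0.2711 0.1072] F [-0.8 -0.7 -0.7] w 0.0313 jawyaw 1.202 x [-0.003 -0.002 -1.   ] j [ 0.48  0.5   0.06  1.13 -0.    0.84]
row [ 0.0687  0.0007 -0.0021] [-1.0489 -0.0054 -0.0049] dist rows 0.41236831709460603 4.196940263830965
```

Call:
apply_moves(targets=[0.06, 0, 0, -1, 0, 0, 0, 0.06, 0, 0, -1, 0, 0, 0, 0.06, 0, 0, -1, 0, 0, 0, 0.06, 0, 0, -1, 0, 0, 0, 0.06, 0, 0, -1, 0, 0, 0, 0.06, 0, 0, -1, 0, 0, 0])

```text
clock: 16.67
eef_pos: [0.5282, 0.2704, 0.0931]
tool_rot: [-0.53, 0.469, 0.53, 0.467]
ft_force: [-0.9, 0.3, 0.4]
grip_width: 0.0314
```

Run:
```python
from h import *
o=st()
p,d,c=snap("wrist","g5"); blobs(p,"red",c,.017+o["eef_pos"][2]-.006,500); [print(proj(c,[*q,.004])) for q in ([.5272,.2706],[.4776,.2629],[.5767,.2784])]
plan([.5272,.2706,.03],1.726)
```

```text
t 16.67 eef [0.5282 0.2704 0.0931] F [-0.9  0.3  0.4] w 0.0314 jawyaw 1.694 x [-0.001 -0.002 -1.   ] j [ 0.47  0.51  0.04  1.1  -0.    0.35]
red [317.5 111.4] area 540 wh [86  8] -> [0.4533 0.2592 0.1041]
red [320.  303.7] area 3005 wh [65 60] -> [0.5262 0.2691 0.1041]
(np.float64(322.2333338880465), np.float64(241.90088334680235))
(np.float64(319.945308652789), np.float64(166.4359642896839))
(np.float64(324.44600979737316), np.float64(309.60497769144075))
row [0.2532 0.004  0.001 ] [-0.0611 -0.0025 -0.0025] dist rows 1.5181821381240832 0.2449697736525768
```

View pics/g5.png

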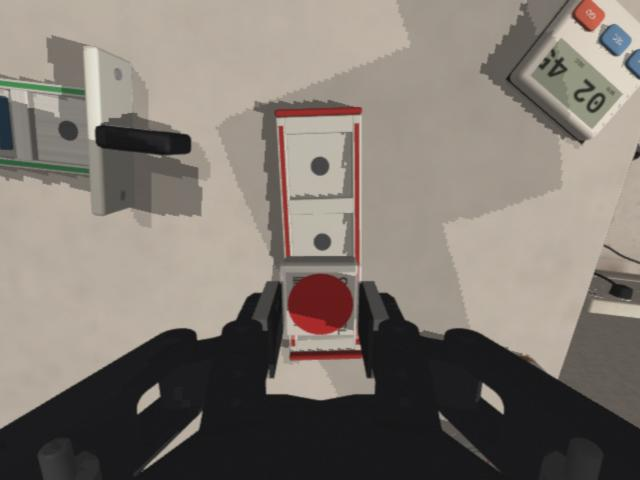

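Call:
apply_moves(targets=[0.2, -0.005, 0.005, -0.06, 0, 0, 0, 0.2, -0.005, 0.005, -0.06, 0, 0, 0, 0.3, -0.005, 0.005, -0.06, 0, 0, 0, 0.315, -0.005, 0.005, -0.06, 0, 0, 0, 0.315, -0.005, 0.005, -0.06, 0, 0, 0, 0.315, -0.005, 0.005, -0.06, 0, 0, 0])

```text
clock: 17.22
eef_pos: [0.5293, 0.2724, 0.0152]
tool_rot: [0.538, -0.459, -0.538, -0.458]
ft_force: [-0.5, -0.4, -0.4]
grip_width: 0.031
```

Run:
```python
from h import *
o=st()
p,d,c=snap("wrist","g6"); blobs(p,"red",c,.017+o["eef_pos"][2]-.006,500)
```

```text
t 17.22 eef [0.5293 0.2724 0.0152] F [-0.5 -0.4 -0.4] w 0.031 jawyaw 1.729 x [-0.001 -0.001 -1.   ] j [ 0.48  0.6  -0.04  0.93 -0.    0.32]
red [317.9  88.8] area 1526 wh [136  13] -> [0.4473 0.2575 0.0262]
red [263.7 191.8] area 889 wh [ 12 172] -> [0.4858 0.2431 0.0262]
red [374.2 192.4] area 893 wh [ 12 171] -> [0.4795 0.2839 0.0262]
red [320.  303.6] area 3007 wh [65 60] -> [0.5273 0.271  0.0262]
```

View pics/g6.png

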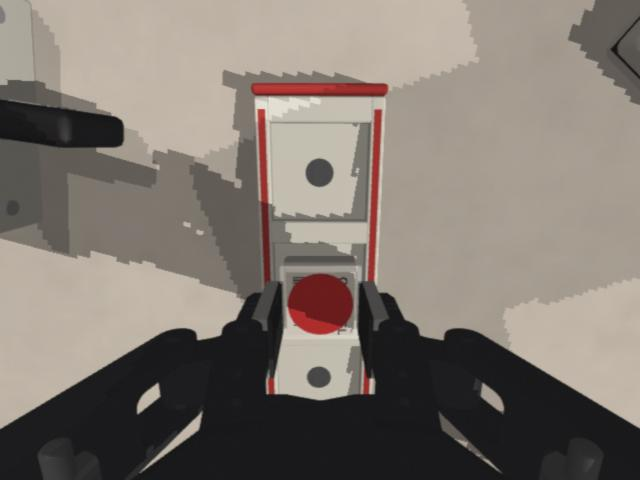

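Call:
apply_moves(targets=[0.014, 0, 0, 0, 0, 0, 0, 0.014, 0, 0, 0, 0, 0, 0, 0.014, 0, 0, 0, 0, 0, 0.5, 0.014, 0, 0, 0, 0, 0, 0.5, 0.014, 0, 0, 0, 0, 0, 0.5, 0.0, 0, 0, 0, 0, 0, 0.5, -0.12, 0, 0, 0, 0, 0, 0.5, -0.5, 0, 0, 0, 0, 0, 0.7, -0.5, 0, 0, 0, 0, 0, 0.7, -0.5, 0, 0, 0, 0, 0, 0.7, -0.5, 0, 0, 0, 0, 0, 0.7])

```text
clock: 18.18
eef_pos: [0.5325, 0.2744, 0.1458]
tool_rot: [0.54, -0.455, -0.537, -0.461]
ft_force: [0.4, -0.6, 0.9]
grip_width: 0.0599
```

Run:
```python
from h import *
o=st()
p,d,c=snap("wrist","h1"); blobs(p,"red",c,.021,500)
p,d,c=snap("top");blobs(p,"red",c,.017,10)
plan([.42,-.06,.2],.7)
```

```text
t 18.18 eef [0.5325 0.2744 0.1458] F [ 0.4 -0.6  0.9] w 0.0599 jawyaw 1.732 x [ 0.009  0.004 -1.   ] j [ 0.48  0.47  0.12  1.21 -0.    0.32]
red [318.2 225.3] area 873 wh [33 33] -> [0.5296 0.2717 0.021 ]
red [229.2 241.5] area 16 wh [5 4] -> [0.5281 0.2714 0.017 ]
row [-0.2378  0.6462 -1.2439] [ 2.0638e+00 -1.0000e-04  2.0000e-03] dist rows 8.523793709121389 8.257370471764117
```

View pics/h1.png

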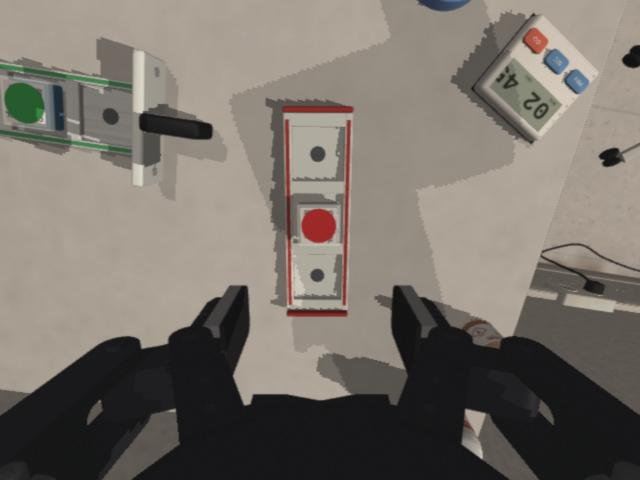

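Red A is in the middle rack well. Next is red B.

Run:
```python
from h import *
plan([.45,.03,.17],1.6)
```

```text
row [-0.1178  0.4701 -0.9078] [ 0.2638 -0.0009  0.0017] dist rows 6.169263615650162 1.0554113068989177
```

Call:
apply_moves(targets=[-0.12, 0.47, -0.91, 0.26, 0, 0, 0.7, -0.12, 0.47, -0.91, 0.26, 0, 0, 0.7, -0.12, 0.47, -0.91, 0.26, 0, 0, 0.7, -0.12, 0.47, -0.91, 0.26, 0, 0, 0.7, -0.12, 0.47, -0.91, 0.26, 0, 0, 0.7, -0.12, 0.47, -0.91, 0.26, 0, 0, 0.7, -0.12, 0.47, -0.91, 0.26, 0, 0, 0.7, -0.12, 0.47, -0.91, 0.26, 0, 0, 0.7])

```text
clock: 18.95
eef_pos: [0.448, 0.0272, 0.169]
tool_rot: [-0.506, 0.495, 0.507, 0.492]
ft_force: [-0.1, -0.0, -0.1]
grip_width: 0.0596
```

Run:
```python
from h import *
st();plan([.385,-.2,.2],1.6)
```

```text
t 18.95 eef [0.448  0.0272 0.169 ] F [-0.1 -0.  -0.1] w 0.0596 jawyaw 1.597 x [-0.004 -0.001 -1.   ] j [ 0.06  0.18 -0.24  1.16 -0.    0.03]
row [-0.1222  0.2763 -0.9018] [-0.0056 -0.0022 -0.0073] dist rows 5.702064210387277 0.037854841961856345
```

Call:
apply_moves(targets=[-0.12, 0.276, -0.9, 0, 0, 0, 0.7, -0.12, 0.276, -0.9, 0, 0, 0, 0.7, -0.12, 0.276, -0.9, 0, 0, 0, 0.7, -0.12, 0.276, -0.9, 0, 0, 0, 0.7, -0.12, 0.276, -0.9, 0, 0, 0, 0.7, -0.12, 0.276, -0.9, 0, 0, 0, 0.7, -0.12, 0.276, -0.9, 0, 0, 0, 0.7, -0.12, 0.276, -0.9, 0, 0, 0, 0.7])

```text
clock: 19.62
eef_pos: [0.3883, -0.1978, 0.1994]
tool_rot: [-0.507, 0.493, 0.508, 0.493]
ft_force: [0.1, 0.7, -0.2]
grip_width: 0.0598
```

Run:
```python
from h import *
st()
p,d,c=snap("wrist","h2"); blobs(p,"red",c,.017,100);blobs(p,"orange",c,.026,50);blobs(p,"blue",c,.059,100); blobs(p,"green",c,.021,50)
```

```text
t 19.62 eef [ 0.3883 -0.1978  0.1994] F [ 0.1  0.7 -0.2] w 0.0598 jawyaw 1.6 x [-0.001  0.001 -1.   ] j [-0.47  0.13 -0.21  1.23  0.   -0.5 ]
red [258.1 198.5] area 620 wh [29 28] -> [ 0.373  -0.2559  0.017 ]
orange [368.6 289.8] area 220 wh [11 26] -> [ 0.4564 -0.15    0.026 ]
blue [ 87.1 148.4] area 659 wh [54 24] -> [ 0.3317 -0.3802  0.059 ]
green [574.5 312.1] area 470 wh [26 23] -> [0.4763 0.056  0.021 ]
green [522.9 313.9] area 468 wh [25 23] -> [0.4798 0.0053 0.021 ]
```

View pics/h2.png

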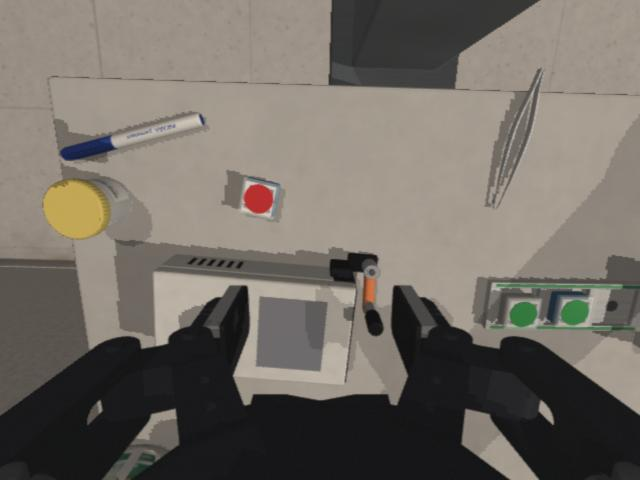

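Run:
```python
from h import *
plan([.373,-.2559,.1],1.47)
```

```text
row [ 0.3969  0.0679 -0.2348] [ 0.264   0.002  -0.0037] dist rows 2.7944207587496503 1.0565451762995022
```

Call:
apply_moves(targets=[0.39, 0.068, -0.235, 0.26, 0, 0, 0.7, 0.39, 0.068, -0.235, 0.26, 0, 0, 0.7, 0.39, 0.068, -0.235, 0.26, 0, 0, 0.7, 0.39, 0.068, -0.235, 0.26, 0, 0, 0.7, 0.39, 0.068, -0.235, 0.26, 0, 0, 0.7])

```text
clock: 20.08
eef_pos: [0.3722, -0.2546, 0.1012]
tool_rot: [-0.473, 0.524, 0.477, 0.523]
ft_force: [0.7, 0.5, 0.1]
grip_width: 0.0599
```

Run:
```python
from h import *
st()
p,d,c=snap("wrist","h3"); blobs(p,"red",c,.017,100)
plan([.373,-.2559,.005],1.47)
```

```text
t 20.08 eef [ 0.3722 -0.2546  0.1012] F [0.7 0.5 0.1] w 0.0599 jawyaw 1.473 x [-0.004  0.003 -1.   ] j [-0.6   0.25 -0.34  0.98  0.   -0.5 ]
red [319.5 246.8] area 1177 wh [40 38] -> [ 0.3731 -0.2556  0.017 ]
row [ 0.3911  0.0011 -0.0032] [ 0.0082  0.0017 -0.0028] dist rows 2.3446807645954015 0.03538650185476436
```

View pics/h3.png

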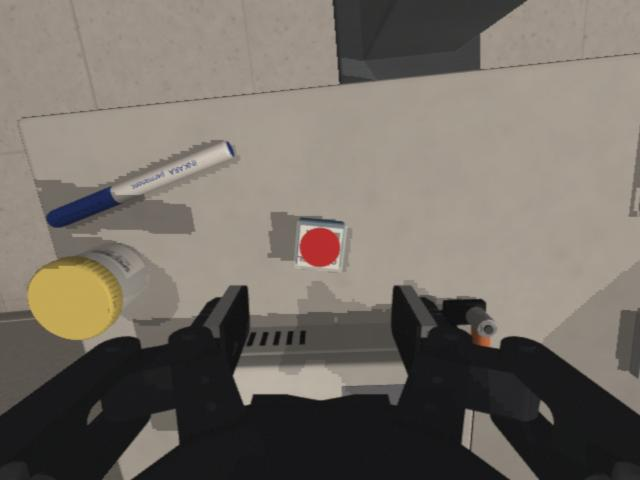

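Call:
apply_moves(targets=[0.2, 0.001, -0.004, 0.21, 0, 0, 0.65, 0.2, 0.001, -0.004, 0.21, 0, 0, 0.65, 0.385, 0.001, -0.004, 0.21, 0, 0, 0.65, 0.385, 0.001, -0.004, 0.21, 0, 0, 0.65, 0.385, 0.001, -0.004, 0.21, 0, 0, 0.65, 0.385, 0.001, -0.004, 0.21, 0, 0, 0.65])

```text
clock: 20.63
eef_pos: [0.3735, -0.2578, 0.0083]
tool_rot: [-0.448, 0.548, 0.447, 0.548]
ft_force: [0.7, 0.1, 0.4]
grip_width: 0.0553
```

Run:
```python
from h import *
st()
p,d,c=snap("wrist","h4"); blobs(p,"red",c,.017,100)
plan([.373,-.2559,.005])
```

```text
t 20.63 eef [ 0.3735 -0.2578  0.0083] F [0.7 0.1 0.4] w 0.0553 jawyaw 1.369 x [ 0.001 -0.001 -1.   ] j [-0.6   0.38 -0.45  0.73 -0.   -0.4 ]
red [326.6 303.8] area 3047 wh [64 60] -> [ 0.3732 -0.2556  0.017 ]
row [0.0155 0.0066 0.0091] [ 0.     -0.0037  0.0056] dist rows 0.11495636906423026 0.027003251110794133
```

View pics/h4.png

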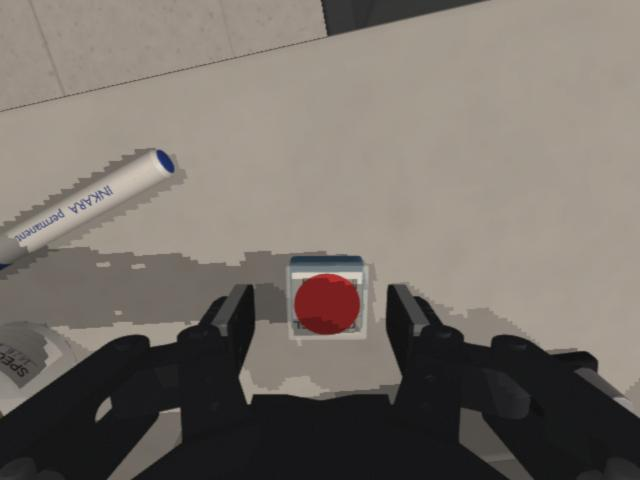

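Red B is well aligned at (327,304). Grip and lift.

Call:
apply_moves(targets=[0.014, 0.003, 0.008, 0, 0, 0, 0.6, 0.014, 0.003, 0.008, 0, 0, 0, 0, 0.014, 0.003, 0.008, 0, 0, 0, 0, 0.014, 0.003, 0.008, 0, 0, 0, 0, 0.014, 0.003, 0.008, 0, 0, 0, 0, 0.014, 0.003, 0.008, 0, 0, 0, 0, 0.014, 0.003, 0.008, 0, 0, 0, 0, -0.5, 0, 0, 0, 0, 0, 0, -0.5, 0, 0, 0, 0, 0, 0, -0.5, 0, 0, 0, 0, 0, 0, -0.5, 0, 0, 0, 0, 0, 0, -0.5, 0, 0, 0, 0, 0, 0])

```text
clock: 21.68
eef_pos: [0.3749, -0.2597, 0.1356]
tool_rot: [-0.45, 0.548, 0.443, 0.549]
ft_force: [-1.4, -0.1, -0.9]
grip_width: 0.0318
```

Run:
```python
from h import *
o=st()
p,d,c=snap("wrist","h5"); blobs(p,"red",c,.017+o["eef_pos"][2]-.006,100)
plan([.43,-.02,.14],1.6)
```

```text
t 21.68 eef [ 0.3749 -0.2597  0.1356] F [-1.4 -0.1 -0.9] w 0.0318 jawyaw 1.367 x [ 0.007 -0.006 -1.   ] j [-0.61  0.22 -0.29  1.06 -0.   -0.4 ]
red [320.  309.3] area 3171 wh [67 61] -> [ 0.3753 -0.2604  0.1466]
row [-0.0289 -0.0289  0.9801] [-0.4661 -0.0056  0.0068] dist rows 5.881146409105046 1.8654342545681324
```

View pics/h5.png

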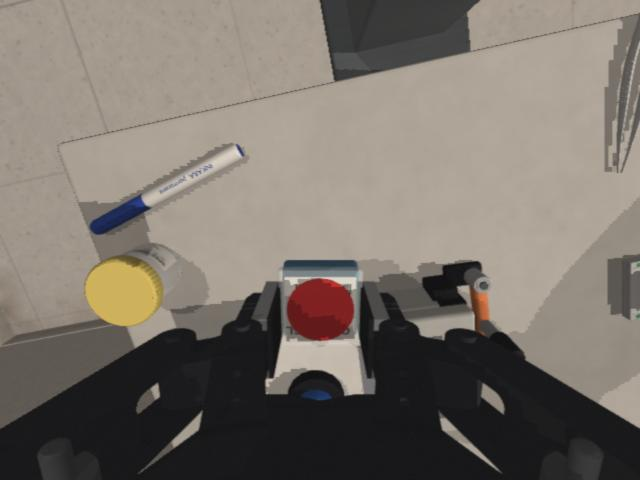

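Call:
apply_moves(targets=[-0.02, -0.03, 0.98, -0.47, 0, 0, 0, -0.02, -0.03, 0.98, -0.47, 0, 0, 0, -0.02, -0.03, 0.98, -0.47, 0, 0, 0, -0.02, -0.03, 0.98, -0.47, 0, 0, 0, -0.02, -0.03, 0.98, -0.47, 0, 0, 0, -0.02, -0.03, 0.98, -0.47, 0, 0, 0, -0.02, -0.03, 0.98, -0.47, 0, 0, 0, -0.02, -0.03, 0.98, -0.47, 0, 0, 0])

```text
clock: 22.4
eef_pos: [0.4282, -0.0176, 0.1348]
tool_rot: [-0.508, 0.492, 0.51, 0.49]
ft_force: [-0.5, -0.0, -1.0]
grip_width: 0.0317
```

Run:
```python
from h import *
st();plan([.46,.2,.13],1.726)
```

```text
t 22.4 eef [ 0.4282 -0.0176  0.1348] F [-0.5 -0.  -1. ] w 0.0317 jawyaw 1.607 x [-0.004 -0.001 -1.   ] j [-0.04  0.18 -0.34  1.06 -0.   -0.08]
row [ 0.018  -0.1587  0.8652] [-0.2378 -0.0012 -0.008 ] dist rows 5.274538929231501 0.9519735508660607
```

Call:
apply_moves(targets=[0.01, -0.16, 0.865, -0.24, 0, 0, 0, 0.01, -0.16, 0.865, -0.24, 0, 0, 0, 0.01, -0.16, 0.865, -0.24, 0, 0, 0, 0.01, -0.16, 0.865, -0.24, 0, 0, 0, 0.01, -0.16, 0.865, -0.24, 0, 0, 0, 0.01, -0.16, 0.865, -0.24, 0, 0, 0, 0.01, -0.16, 0.865, -0.24, 0, 0, 0])

```text
clock: 22.98
eef_pos: [0.4627, 0.199, 0.1324]
tool_rot: [-0.537, 0.461, 0.537, 0.459]
ft_force: [-0.1, -0.5, -0.3]
grip_width: 0.0311
```

Run:
```python
from h import *
st();plan([.4776,.2629,.09],1.726)
```

```text
t 22.98 eef [0.4627 0.199  0.1324] F [-0.1 -0.5 -0.3] w 0.0311 jawyaw 1.725 x [-0.002 -0.002 -1.   ] j [ 0.41  0.32 -0.16  1.1  -0.    0.25]
row [ 0.1691 -0.0984  0.2435] [-0.0029 -0.0024 -0.0042] dist rows 1.8725276652451275 0.02281104219418043
```

Call:
apply_moves(targets=[0.165, -0.098, 0.244, 0, 0, 0, 0, 0.165, -0.098, 0.244, 0, 0, 0, 0, 0.165, -0.098, 0.244, 0, 0, 0, 0, 0.165, -0.098, 0.244, 0, 0, 0, 0, 0.165, -0.098, 0.244, 0, 0, 0, 0])

```text
clock: 23.4
eef_pos: [0.4772, 0.2592, 0.0919]
tool_rot: [0.536, -0.463, -0.536, -0.46]
ft_force: [0.8, -0.5, 0.0]
grip_width: 0.0314
```

Run:
```python
from h import *
o=st()
p,d,c=snap("wrist","i1"); blobs(p,"red",c,.017+o["eef_pos"][2]-.006,500); dots(p,c,[tuple(int(round(x)) for x in proj(c,[.4776,.2629,.004]))])
M=R.from_quat(o["tool_rot"]).as_matrix(); print(M)
```

```text
t 23.4 eef [0.4772 0.2592 0.0919] F [ 0.8 -0.5  0. ] w 0.0314 jawyaw 1.72 x [-0.002 -0.003 -1.   ] j [ 0.5   0.43 -0.11  1.04 -0.    0.35]
red [319.9 309.3] area 3180 wh [66 62] -> [0.4777 0.2583 0.1029]
dot [326.7 245.2] [0.4776 0.2626 0.004 ]
[[-0.00245453 -0.98892272 -0.14841099]
 [-0.00313088 -0.14840311  0.988922  ]
 [-0.99999209  0.00289199 -0.00273194]]
```

View pics/i1.png

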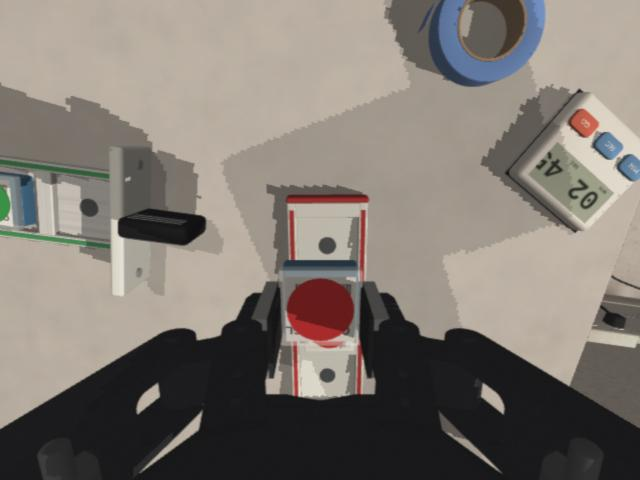

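Call:
apply_moves(targets=[0.1, -0.003, 0.017, 0, 0, 0, 0, 0.2, -0.003, 0.017, 0, 0, 0, 0, 0.3, -0.003, 0.017, 0, 0, 0, 0, 0.313, -0.003, 0.017, 0, 0, 0, 0, 0.313, -0.003, 0.017, 0, 0, 0, 0, 0.313, -0.003, 0.017, 0, 0, 0, 0])

```text
clock: 23.95
eef_pos: [0.4787, 0.2655, 0.0158]
tool_rot: [0.536, -0.461, -0.536, -0.461]
ft_force: [0.3, -0.0, -0.2]
grip_width: 0.0317
```

Run:
```python
from h import *
o=st()
p,d,c=snap("wrist","i2"); blobs(p,"red",c,.017+o["eef_pos"][2]-.005,500)
```

```text
t 23.95 eef [0.4787 0.2655 0.0158] F [ 0.3 -0.  -0.2] w 0.0317 jawyaw 1.721 x [ 0.001 -0.    -1.   ] j [ 0.51  0.52 -0.19  0.86 -0.    0.36]
red [317.4 219.3] area 1043 wh [123  12] -> [0.4421 0.2579 0.0278]
red [319.9 309.2] area 3180 wh [66 61] -> [0.4787 0.2644 0.0278]
red [319.4 391.4] area 611 wh [50 17] -> [0.5171 0.2699 0.0278]
```

View pics/i2.png

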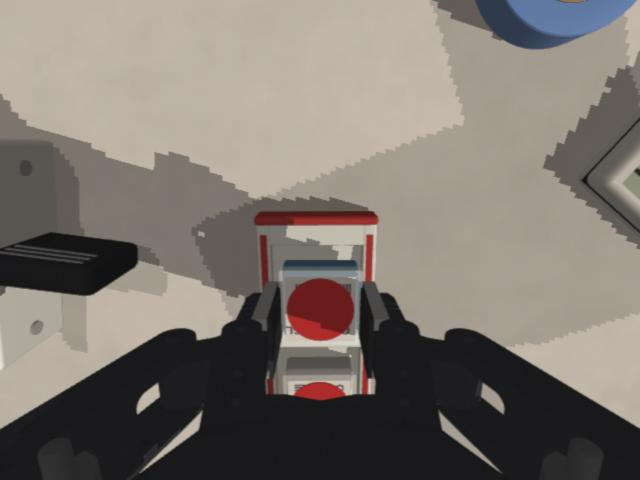

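Call:
apply_moves(targets=[0, 0.004, -0.005, 0, 0, 0, 0, 0.016, 0.004, -0.005, 0, 0, 0, 0, 0.016, 0.004, -0.005, 0, 0, 0, 0.5, 0.016, 0.004, -0.005, 0, 0, 0, 0.5, 0.016, 0.004, -0.005, 0, 0, 0, 0.5, 0.0, 0.004, -0.005, 0, 0, 0, 0.5, -0.12, 0, 0, 0, 0, 0, 0.5, -0.5, 0, 0, 0, 0, 0, 0.7, -0.5, 0, 0, 0, 0, 0, 0.7, -0.5, 0, 0, 0, 0, 0, 0.7, -0.5, 0, 0, 0, 0, 0, 0.7])

```text
clock: 24.92
eef_pos: [0.4809, 0.268, 0.1449]
tool_rot: [0.538, -0.458, -0.535, -0.464]
ft_force: [0.4, -0.4, -0.9]
grip_width: 0.0598
```

Run:
```python
from h import *
o=st()
p,d,c=snap("wrist","i3"); blobs(p,"red",c,.021,500)
plan([.45,.08,.2],1.2)
```

```text
t 24.92 eef [0.4809 0.268  0.1449] F [ 0.4 -0.4 -0.9] w 0.0598 jawyaw 1.722 x [ 0.009  0.004 -1.   ] j [ 0.51  0.38 -0.03  1.15 -0.    0.36]
red [316.3 224.5] area 881 wh [34 34] -> [0.4774 0.2639 0.021 ]
red [316.3 288.7] area 761 wh [32 30] -> [0.5301 0.2717 0.021 ]
row [-0.2337  0.228  -0.7221] [1.0443 0.005  0.0095] dist rows 4.751256146679227 4.178394237645546
```

View pics/i3.png

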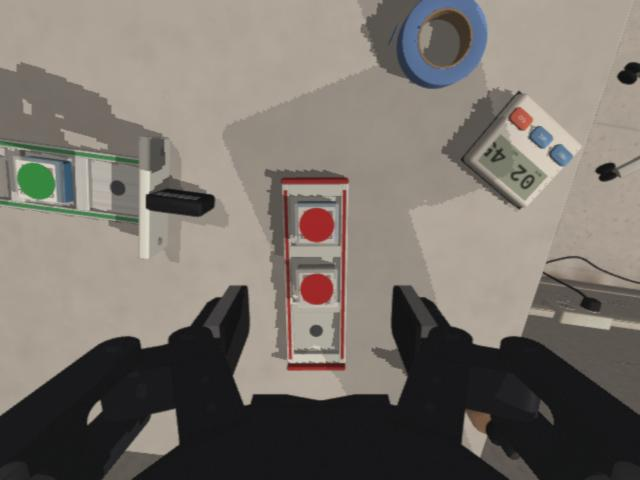

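Both reds are seated in the rack. Now I'll view the instrument and catch.

Call:
apply_moves(targets=[-0.42, 0.13, -0.98, 0.24, 0, 0, 0.4, -0.42, 0.13, -0.98, 0.24, 0, 0, 0.4, -0.42, 0.13, -0.98, 0.24, 0, 0, 0.4, -0.42, 0.13, -0.98, 0.24, 0, 0, 0.4, -0.42, 0.13, -0.98, 0.24, 0, 0, 0.4, -0.42, 0.13, -0.98, 0.24, 0, 0, 0.4, -0.42, 0.13, -0.98, 0.24, 0, 0, 0.4, -0.42, 0.13, -0.98, 0.24, 0, 0, 0.4, -0.42, 0.13, -0.98, 0.24, 0, 0, 0.4])

```text
clock: 25.72
eef_pos: [0.4821, 0.0184, 0.2434]
tool_rot: [-0.507, 0.493, 0.508, 0.492]
ft_force: [-0.1, 0.8, 0.7]
grip_width: 0.0347
```

Run:
```python
from h import *
st();plan([.48,-.20,.26],1.58)
```

```text
t 25.72 eef [0.4821 0.0184 0.2434] F [-0.1  0.8  0.7] w 0.0347 jawyaw 1.599 x [-0.002 -0.    -1.   ] j [ 0.04  0.2  -0.01  1.36 -0.    0.01]
row [-0.066   0.0335 -0.873 ] [ 0.0389 -0.0007 -0.0042] dist rows 5.25279755811312 0.15658866031297583
```

Call:
apply_moves(targets=[-0.06, 0.034, -0.87, 0.04, 0, 0, 0.3, -0.06, 0.034, -0.87, 0.04, 0, 0, 0.3, -0.06, 0.034, -0.87, 0.04, 0, 0, 0.3, -0.06, 0.034, -0.87, 0.04, 0, 0, 0.3, -0.06, 0.034, -0.87, 0.04, 0, 0, 0.3, -0.06, 0.034, -0.87, 0.04, 0, 0, 0.3, -0.06, 0.034, -0.87, 0.04, 0, 0, 0.3, -0.06, 0.034, -0.87, 0.04, 0, 0, 0.3])

```text
clock: 26.38
eef_pos: [0.4806, -0.1972, 0.2579]
tool_rot: [-0.502, 0.498, 0.504, 0.497]
ft_force: [0.1, 0.6, -0.4]
grip_width: 0.0262
```

Run:
```python
from h import *
st()
p,d,c=snap("wrist","j1"); blobs(p,"orange",c,.026,50);blobs(p,"blue",c,.059,100); blobs(p,"green",c,.021,50)
crop(p,330,250,90,"j1c",3)
p,d,c=snap("scene","j1s")
```

```text
t 26.38 eef [ 0.4806 -0.1972  0.2579] F [ 0.1  0.6 -0.4] w 0.0262 jawyaw 1.582 x [-0.003  0.001 -1.   ] j [-0.39  0.27  0.12  1.42  0.   -0.4 ]
orange [365.9 184.5] area 210 wh [ 9 26] -> [ 0.4552 -0.15    0.026 ]
blue [109.   57.4] area 610 wh [50 24] -> [ 0.3438 -0.3842  0.059 ]
blue [225.7 220.4] area 667 wh [30 28] -> [ 0.4883 -0.2902  0.059 ]
green [555.  205.3] area 413 wh [23 23] -> [0.4757 0.0557 0.021 ]
green [507.8 207.9] area 420 wh [23 23] -> [0.4791 0.0051 0.021 ]
```

View pics/j1.png

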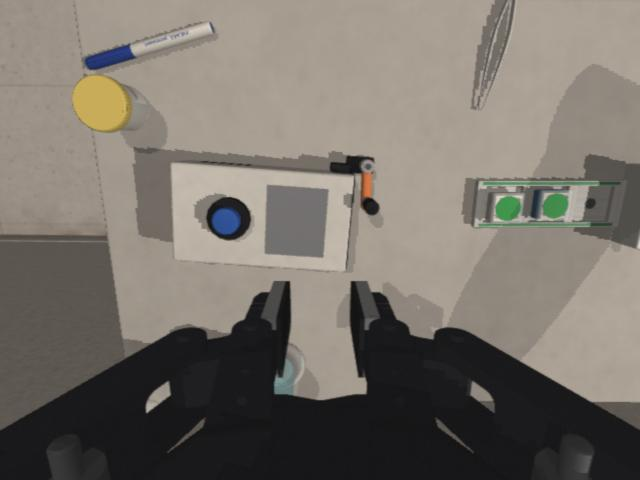

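View pics/j1s.png

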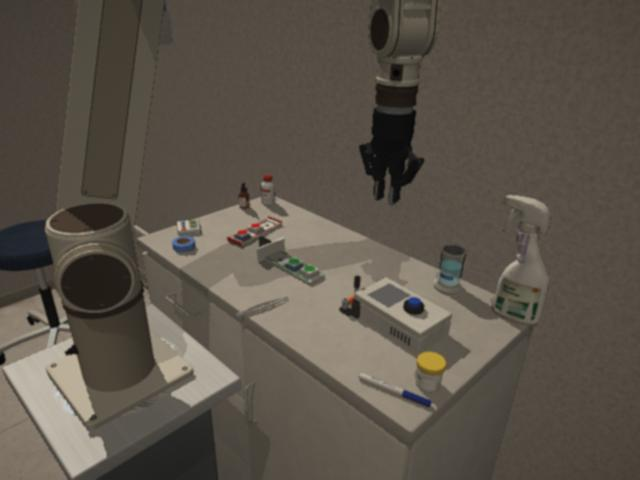

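The view shows the instrument top with corners near (173,163), (355,174), (348,271) and (174,260), the knob at (371,207), the pivot at (367,165) and the button at (225,220).

```bash
cat >> h.py <<'E'
def wcam(o=None):
    o=o or bot.get_obs(); c=bot.camera_params("wrist"); W=np.eye(4); W[:3,:3]=R.from_quat(o["tool_rot"]).as_matrix(); W[:3,3]=o["eef_pos"]; c["T"]=W@c["tool_from_camera"]; return c
E
python3 - <<'E'
from h import *
p=cv2.imread("pics/j1.png")
w=p[140:290,150:400]; cv2.imwrite("pics/j1z.png",cv2.resize(w,None,fx=3.2,fy=3.2,interpolation=cv2.INTER_CUBIC))
E
```

```text
(no output)
```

View pics/j1z.png

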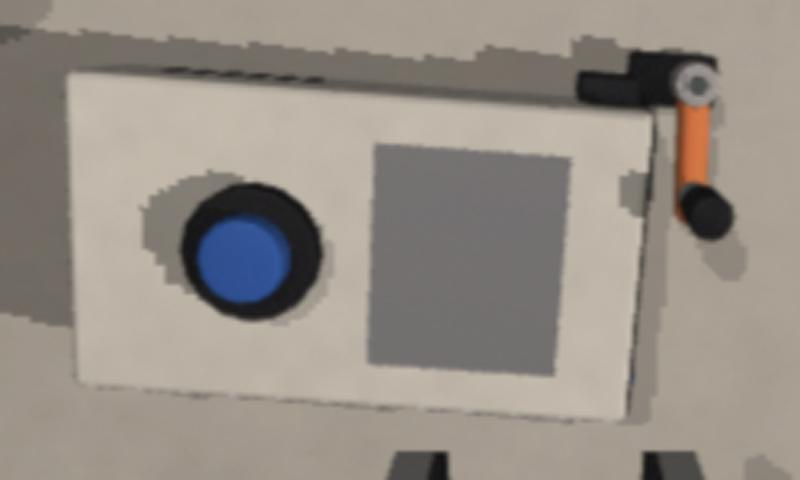

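Run:
```python
from h import *
c=wcam(); f=lambda x,y:(x/3.2+150,y/3.2+140)
C=[f(68,72),f(652,110),f(626,420),f(78,383)]
P=np.array([ray(c,*q,.053) for q in C]); print(P.round(4)); edges(c,C,.053)
e=np.roll(P,-1,0)-P; print(np.arctan2(e[:,1],e[:,0]))
print("knob",ray(c,*f(710,215),.072),"pivot",ray(c,*f(696,85),.03),ray(c,*f(696,85),.045))
print("button",ray(c,*f(245,258),.06))
```

```text
[[ 0.4344 -0.3404  0.053 ]
 [ 0.4433 -0.1649  0.053 ]
 [ 0.5426 -0.1696  0.053 ]
 [ 0.5323 -0.3464  0.053 ]]
corners [[0.4344, -0.3404], [0.4433, -0.1649], [0.5426, -0.1696], [0.5323, -0.3464]] mean [ 0.4882 -0.2553  0.053 ] len [0.1757 0.0995 0.177  0.0981] yaw mod 90 [-0.051 -0.047 -0.058 -0.061]
[ 1.52018711 -0.04723543 -1.62890346  3.08097702]
knob [ 0.47192463 -0.14860822  0.072     ] pivot [ 0.43692475 -0.14893636  0.03      ] [ 0.43611775 -0.15091851  0.045     ]
button [ 0.48911058 -0.28859041  0.06      ]
```

Sizes check out at 177 x 99 mm. The pivot computed from the instrument frame is (0.436,-0.1485), which matches its image position, and the knob is at (0.472,-0.149), so the catch is closed. I'll cage the knob and swing it.

Run:
```python
from h import *
plan([.4719,-.1495,.11],1.53)
plan([.4719,-.1495,.057],1.53)
```

```text
row [0.5947 0.0319 0.1873] [ 0.1091  0.0015 -0.0044] dist rows 3.7431205089531243 0.436845111452701
row [0.8067 0.0315 0.1871] [ 0.1091  0.0015 -0.0044] dist rows 4.968557958151369 0.436845111452701
```

Call:
apply_moves(targets=[0.45, 0.032, 0.187, 0.11, 0, 0, 0.3, 0.45, 0.032, 0.187, 0.11, 0, 0, 0.3, 0.45, 0.032, 0.187, 0.11, 0, 0, 0.3, 0.59, 0.032, 0.187, 0.11, 0, 0, 0.3, 0.59, 0.032, 0.187, 0.11, 0, 0, 0.3, 0.59, 0.032, 0.187, 0.11, 0, 0, 0.3, 0.59, 0.032, 0.187, 0.11, 0, 0, 0.3])

```text
clock: 27.07
eef_pos: [0.4739, -0.1514, 0.114]
tool_rot: [-0.49, 0.51, 0.488, 0.511]
ft_force: [0.9, 0.2, -0.1]
grip_width: 0.0258
```

Run:
```python
from h import *
st()
p,d,c=snap("wrist","k1")
plan([.4719,-.1495,.056],1.53)
```

```text
t 27.07 eef [ 0.4739 -0.1514  0.114 ] F [ 0.9  0.2 -0.1] w 0.0258 jawyaw 1.529 x [ 0.002 -0.002 -1.   ] j [-0.31  0.32 -0.21  1.04 -0.   -0.27]
row [0.2348 0.0122 0.0101] [-0.004  -0.004   0.0086] dist rows 1.4106045757063201 0.04144644579157511
```

View pics/k1.png

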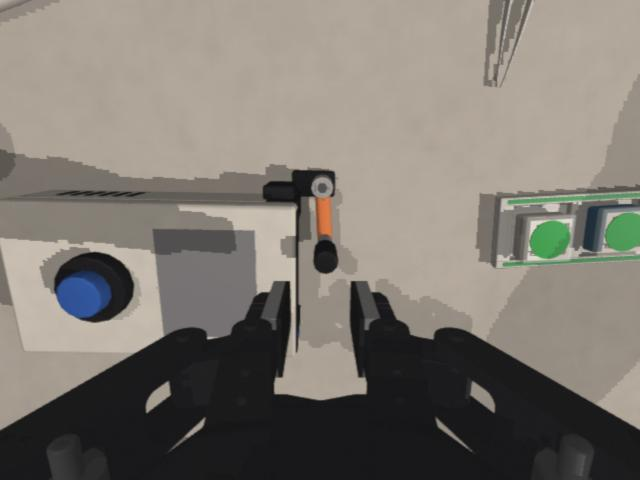

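Run:
```python
from h import *
c=wcam(); print(ray(c,326,260,.072), ray(c,322,187,.03))
```

```text
[ 0.47186796 -0.14955335  0.072     ] [ 0.43675134 -0.15015055  0.03      ]
```

Call:
apply_moves(targets=[0.12, 0.01, 0.01, 0, 0, 0, 0.3, 0.12, 0.01, 0.01, 0, 0, 0, 0.3, 0.23, 0.01, 0.01, 0, 0, 0, 0.3, 0.23, 0.01, 0.01, 0, 0, 0, 0.3, 0.23, 0.01, 0.01, 0, 0, 0, 0.3])

```text
clock: 27.53
eef_pos: [0.4698, -0.1495, 0.0555]
tool_rot: [-0.489, 0.511, 0.489, 0.51]
ft_force: [0.4, -0.6, 0.3]
grip_width: 0.0255
```

Run:
```python
from h import *
st()
p,d,c=snap("wrist","k2")
```

```text
t 27.53 eef [ 0.4698 -0.1495  0.0555] F [ 0.4 -0.6  0.3] w 0.0255 jawyaw 1.527 x [-0.001 -0.001 -1.   ] j [-0.31  0.38 -0.3   0.9  -0.   -0.26]
```

View pics/k2.png

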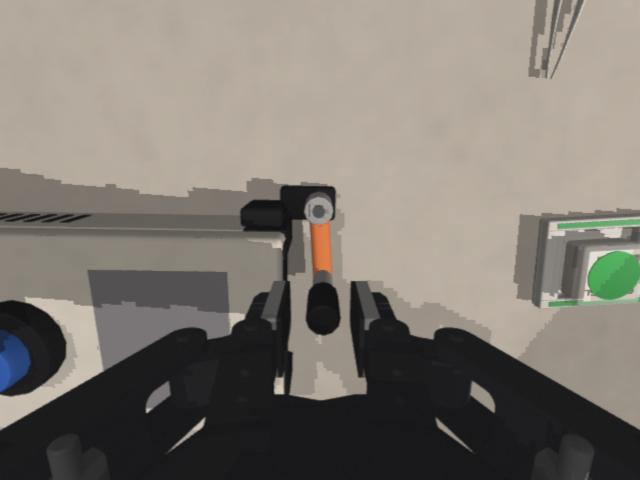

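The knob stands between the pads at (323,310). Start the arc.

```bash
cat >> h.py <<'E'
def arc(phi,z=.056,P=(.4363,-.149),r=.036):
    plan([P[0]+r*np.cos(phi),P[1]+r*np.sin(phi),z],phi+np.pi/2)
E
python3 - <<'E'
from h import *
arc(.24);arc(.46)
E
```

```text
row [ 0.001  -0.0007  0.0372] [-0.5684 -0.0024  0.0015] dist rows 0.22335576522045097 2.274057858639279
row [0.001  0.0115 0.0664] [-1.0084 -0.0026  0.0013] dist rows 0.4041694234169032 4.034530194242913
```

Call:
apply_moves(targets=[0, 0, 0.018, -0.28, 0, 0, 0.3, 0, -0.001, 0.037, -0.56, 0, 0, 0.3, 0, 0.005, 0.052, -0.78, 0, 0, 0.3, 0, 0.011, 0.066, -1, 0, 0, 0.3, 0, 0.011, 0.066, -1, 0, 0, 0.3, 0, 0.011, 0.066, -1, 0, 0, 0.3])

```text
clock: 28.08
eef_pos: [0.4693, -0.1331, 0.0565]
tool_rot: [0.601, -0.375, -0.598, -0.375]
ft_force: [-0.8, 0.5, -0.6]
grip_width: 0.0253
```

Run:
```python
from h import *
st();arc(.7);arc(.95)
```

```text
t 28.08 eef [ 0.4693 -0.1331  0.0565] F [-0.8  0.5 -0.6] w 0.0253 jawyaw 2.024 x [ 0.003 -0.002 -1.   ] j [-0.28  0.37 -0.31  0.89 -0.   -0.73]
row [0.0018 0.0068 0.0358] [-0.4936 -0.0057  0.003 ] dist rows 0.21852090586800924 1.9752865762834597
row [0.0017 0.0199 0.0692] [-0.9936 -0.0061  0.0022] dist rows 0.4318159503003254 3.975752536617708
```

Call:
apply_moves(targets=[0, 0.003, 0.018, -0.25, 0, 0, 0.3, 0, 0.007, 0.036, -0.5, 0, 0, 0.3, 0, 0.013, 0.053, -0.75, 0, 0, 0.3, 0, 0.02, 0.069, -1, 0, 0, 0.3, 0, 0.02, 0.069, -1, 0, 0, 0.3, 0, 0.02, 0.069, -1, 0, 0, 0.3])

```text
clock: 28.58
eef_pos: [0.4567, -0.1198, 0.0556]
tool_rot: [0.674, -0.216, -0.673, -0.215]
ft_force: [1.3, -0.3, 0.5]
grip_width: 0.0256
```

Run:
```python
from h import *
st();arc(1.2);arc(1.45)
p,d,c=snap("wrist","k3")
```

```text
t 28.58 eef [ 0.4567 -0.1198  0.0556] F [ 1.3 -0.3  0.5] w 0.0256 jawyaw 2.522 x [ 0.002 -0.001 -1.   ] j [-0.26  0.34 -0.35  0.87 -0.   -1.21]
row [-0.0018  0.0029  0.0342] [-0.4974 -0.0042 -0.0009] dist rows 0.2058374444836564 1.990366726493486
row [-0.0018  0.016   0.0676] [-0.9974 -0.0041 -0.0015] dist rows 0.41661569255645303 3.990880610916802
```

View pics/k3.png

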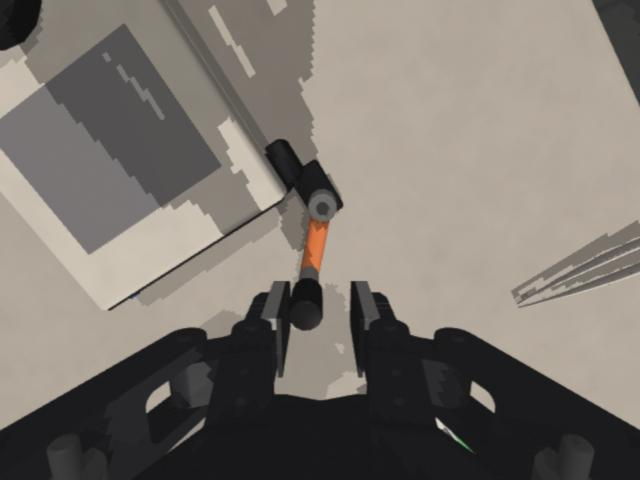

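The arm is swinging, with the pad pushing the knob at (306,305).

Call:
apply_moves(targets=[0, 0.001, 0.017, -0.25, 0, 0, 0.3, 0, 0.003, 0.034, -0.5, 0, 0, 0.3, 0, 0.009, 0.051, -0.75, 0, 0, 0.3, 0, 0.016, 0.068, -1, 0, 0, 0.3, 0, 0.016, 0.068, -1, 0, 0, 0.3, 0, 0.016, 0.068, -1, 0, 0, 0.3])

```text
clock: 29.13
eef_pos: [0.4395, -0.1131, 0.0547]
tool_rot: [-0.706, 0.043, 0.706, 0.042]
ft_force: [0.1, -0.7, -0.2]
grip_width: 0.0257
```

Run:
```python
from h import *
st();arc(1.7);arc(1.93)
```

```text
t 29.13 eef [ 0.4395 -0.1131  0.0547] F [ 0.1 -0.7 -0.2] w 0.0257 jawyaw 3.022 x [-0.001 -0.001 -1.   ] j [-0.25  0.32 -0.4   0.86 -0.   -1.7 ]
row [-0.0052  0.0046  0.031 ] [-0.4986  0.0014 -0.0018] dist rows 0.1902693002403417 1.9948167803886752
row [-0.0051  0.0164  0.0619] [-0.9586  0.0017 -0.0016] dist rows 0.38482667615136146 3.8353135126898272
```

Call:
apply_moves(targets=[0, 0.002, 0.016, -0.25, 0, 0, 0.3, 0, 0.005, 0.031, -0.5, 0, 0, 0.3, 0, 0.01, 0.047, -0.75, 0, 0, 0.3, 0, 0.016, 0.062, -0.96, 0, 0, 0.3, 0, 0.016, 0.062, -0.96, 0, 0, 0.3, 0, 0.016, 0.062, -0.96, 0, 0, 0.3])

```text
clock: 29.63
eef_pos: [0.4238, -0.1153, 0.0546]
tool_rot: [-0.695, -0.126, 0.696, -0.127]
ft_force: [-0.8, -0.8, 0.6]
grip_width: 0.0256
```

Run:
```python
from h import *
st();
p,d,c=snap("wrist","k4")
```

```text
t 29.63 eef [ 0.4238 -0.1153  0.0546] F [-0.8 -0.8  0.6] w 0.0256 jawyaw -2.782 x [-0.001 -0.001 -1.   ] j [-0.26  0.29 -0.44  0.85 -0.   -2.2 ]
```

View pics/k4.png

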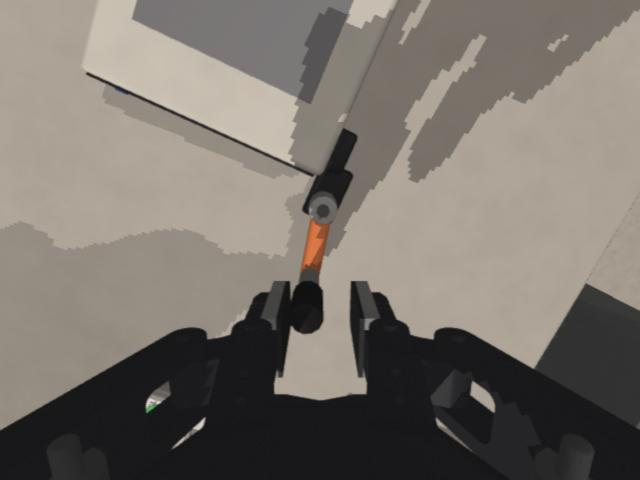

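Call:
apply_moves(targets=[-0.4, 0, 0, 0, 0, 0, 0.4, -0.4, 0, 0, 0, 0, 0, 0.4, -0.4, 0, 0, 0, 0, 0, 0.4, -0.4, 0, 0, 0, 0, 0, 0.4])

```text
clock: 30.02
eef_pos: [0.4274, -0.1161, 0.1593]
tool_rot: [0.698, 0.125, -0.693, 0.129]
ft_force: [1.5, -0.4, 0.0]
grip_width: 0.0344
```

Run:
```python
from h import *
st();plan([.4741,.1622,.13],0.017)
p,d,c=snap("wrist","k5")
```

```text
t 30.02 eef [ 0.4274 -0.1161  0.1593] F [ 1.5 -0.4  0. ] w 0.0344 jawyaw -2.78 x [ 0.009 -0.004 -1.   ] j [-0.26  0.17 -0.28  1.11 -0.   -2.2 ]
row [ 0.1148 -0.9755 -0.568 ] [ 0.6898 -0.0162 -0.0104] dist rows 6.8024965878215955 2.7611823697533757
```

View pics/k5.png

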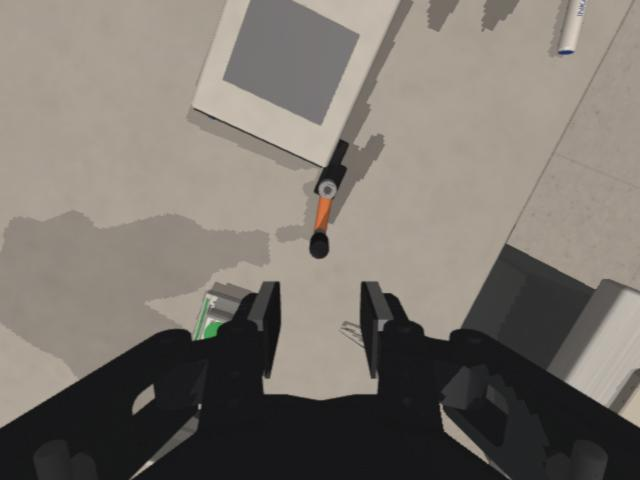

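The catch is at about 1.8 rad, well out of the way. Now to the handle.

Call:
apply_moves(targets=[0.1, -0.975, -0.57, 0.69, 0, 0, 0.4, 0.1, -0.975, -0.57, 0.69, 0, 0, 0.4, 0.1, -0.975, -0.57, 0.69, 0, 0, 0.4, 0.1, -0.975, -0.57, 0.69, 0, 0, 0.4, 0.1, -0.975, -0.57, 0.69, 0, 0, 0.4, 0.1, -0.975, -0.57, 0.69, 0, 0, 0.4, 0.1, -0.975, -0.57, 0.69, 0, 0, 0.4, 0.1, -0.975, -0.57, 0.69, 0, 0, 0.4, 0.1, -0.975, -0.57, 0.69, 0, 0, 0.4])

```text
clock: 30.82
eef_pos: [0.4689, 0.1663, 0.1272]
tool_rot: [-0.706, -0.008, 0.708, -0.009]
ft_force: [0.0, -1.1, -0.5]
grip_width: 0.0344
```

Run:
```python
from h import *
st();plan([.4741,.1622,.015],0.017)
p,d,c=snap("wrist","l1"); blobs(p,"green",c,.021,300)
for q in [(.4741,.1622,.042)]: print(proj(c,q))
```

```text
t 30.82 eef [0.4689 0.1663 0.1272] F [ 0.  -1.1 -0.5] w 0.0344 jawyaw -3.118 x [-0.003 -0.002 -1.   ] j [ 0.34  0.31 -0.18  1.08 -0.   -1.25]
row [ 0.4486  0.0161 -0.0217] [ 0.0139  0.0065 -0.003 ] dist rows 2.6945496396214703 0.06267892366941327
green [315.   71.2] area 1383 wh [41 44] -> [0.4755 0.0541 0.021 ]
(np.float64(313.4801744571721), np.float64(241.48537540282663))
```

View pics/l1.png

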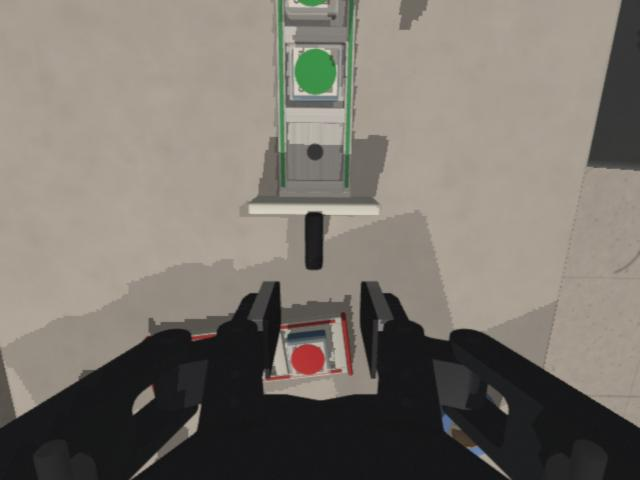

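Call:
apply_moves(targets=[0.2, 0.016, -0.02, 0.014, 0, 0, 0.4, 0.2, 0.016, -0.02, 0.014, 0, 0, 0.4, 0.3, 0.016, -0.02, 0.014, 0, 0, 0.4, 0.445, 0.016, -0.02, 0.014, 0, 0, 0.4, 0.445, 0.016, -0.02, 0.014, 0, 0, 0.4, 0.445, 0.016, -0.02, 0.014, 0, 0, 0.4, 0.445, 0.016, -0.02, 0.014, 0, 0, 0.4])

```text
clock: 31.45
eef_pos: [0.4752, 0.1587, 0.0193]
tool_rot: [-0.707, -0.004, 0.707, -0.005]
ft_force: [-0.2, -0.2, -0.5]
grip_width: 0.034
```

Run:
```python
from h import *
st()
p,d,c=snap("wrist","l2"); blobs(p,"green",c,.021,300)
```

```text
t 31.45 eef [0.4752 0.1587 0.0193] F [-0.2 -0.2 -0.5] w 0.034 jawyaw -3.13 x [-0.    -0.001 -1.   ] j [ 0.32  0.44 -0.31  0.82 -0.   -1.26]
green [326.  34.] area 4540 wh [75 74] -> [0.4751 0.0542 0.021 ]
green [381.4 129.5] area 323 wh [ 7 86] -> [0.4534 0.0866 0.021 ]
green [271.3 185. ] area 344 wh [ 8 95] -> [0.496  0.1082 0.021 ]
```

View pics/l2.png

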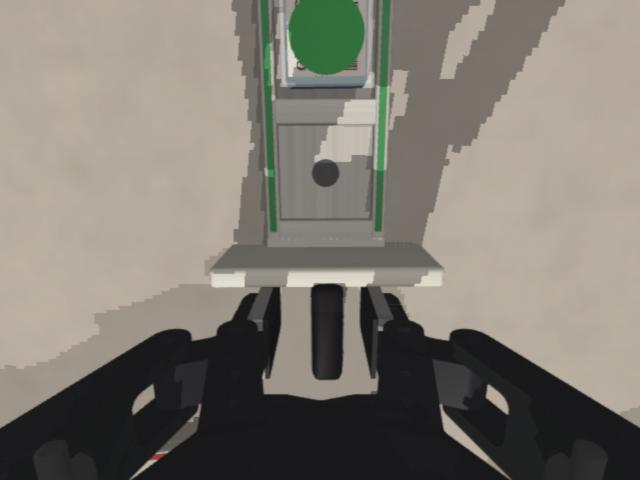

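Call:
apply_moves(targets=[0.018, -0.01, 0.005, 0, 0, 0, 0.4, 0.018, -0.01, 0.005, 0, 0, 0, 0.4, 0.018, -0.01, 0.005, 0, 0, 0, 0, 0.018, -0.01, 0.005, 0, 0, 0, 0, 0.018, -0.01, 0.005, 0, 0, 0, 0, 0.018, -0.01, 0.005, 0, 0, 0, 0, 0.018, -0.01, 0.005, 0, 0, 0, 0, 0.018, -0.01, 0.005, 0, 0, 0, 0])

```text
clock: 32.17
eef_pos: [0.4738, 0.1623, 0.0146]
tool_rot: [0.707, 0.005, -0.707, 0.005]
ft_force: [-1.4, -0.5, 6.1]
grip_width: 0.0111
```

Run:
```python
from h import *
st()
p,d,c=snap("wrist","l3"); blobs(p,"green",c,.021,300); dots(p,c,[(324,172)])
```

```text
t 32.17 eef [0.4738 0.1623 0.0146] F [-1.4 -0.5  6.1] w 0.0111 jawyaw -3.128 x [ 0.001 -0.    -1.   ] j [ 0.33  0.45 -0.32  0.8  -0.   -1.25]
green [322.   25.7] area 3866 wh [77 60] -> [0.4754 0.0566 0.021 ]
green [264.3 172.9] area 401 wh [  8 108] -> [0.4967 0.1068 0.021 ]
dot [322.  169.1] [0.4746 0.1062 0.004 ]
```

View pics/l3.png

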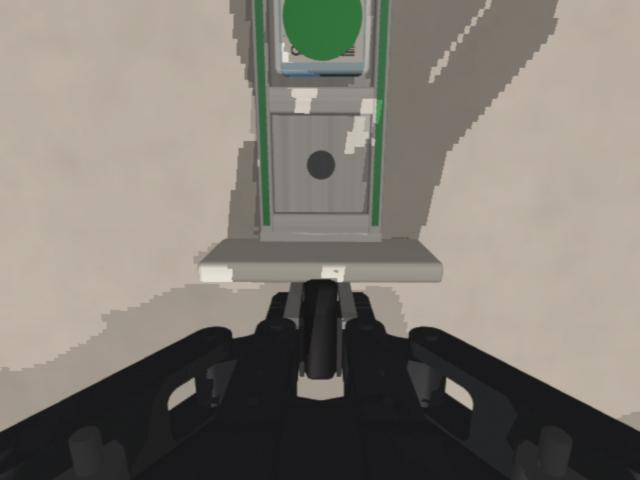

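The handle is gripped. First I align the tray on the bay axis, short of the mouth.

Run:
```python
from h import *
plan([.5042,.0392,.0146],-.056)
```

```text
row [ 1.000e-04  4.939e-01 -1.148e-01] [ 0.139  -0.0013 -0.0005] dist rows 3.0399042224108985 0.5561279315758897
```

Call:
apply_moves(targets=[0, 0.06, -0.014, 0.018, 0, 0, 0, 0, 0.13, -0.03, 0.036, 0, 0, 0, 0, 0.2, -0.047, 0.056, 0, 0, 0, 0, 0.27, -0.063, 0.076, 0, 0, 0, 0, 0.34, -0.079, 0.096, 0, 0, 0, 0, 0.42, -0.098, 0.118, 0, 0, 0, 0, 0.494, -0.115, 0.139, 0, 0, 0, 0, 0.494, -0.115, 0.139, 0, 0, 0, 0, 0.494, -0.115, 0.139, 0, 0, 0])

```text
clock: 32.97
eef_pos: [0.5053, 0.0373, 0.0145]
tool_rot: [0.708, -0.022, -0.706, -0.019]
ft_force: [1.3, -4.0, 5.3]
grip_width: 0.0108
```

Run:
```python
from h import *
st()
p,d,c=snap("wrist","m1"); blobs(p,"green",c,.021,300); dots(p,c,[(322,169)])
```

```text
t 32.97 eef [0.5053 0.0373 0.0145] F [ 1.3 -4.   5.3] w 0.0108 jawyaw 3.084 x [ 0.002 -0.004 -1.   ] j [ 0.08  0.46 -0.31  0.81 -0.   -1.44]
green [321.   24.5] area 3690 wh [77 57] -> [ 0.4998 -0.0687  0.021 ]
green [264.1 176.7] area 376 wh [ 7 99] -> [ 0.5244 -0.0182  0.021 ]
dot [321.8 167.7] [ 0.5023 -0.0194  0.004 ]
```

View pics/m1.png

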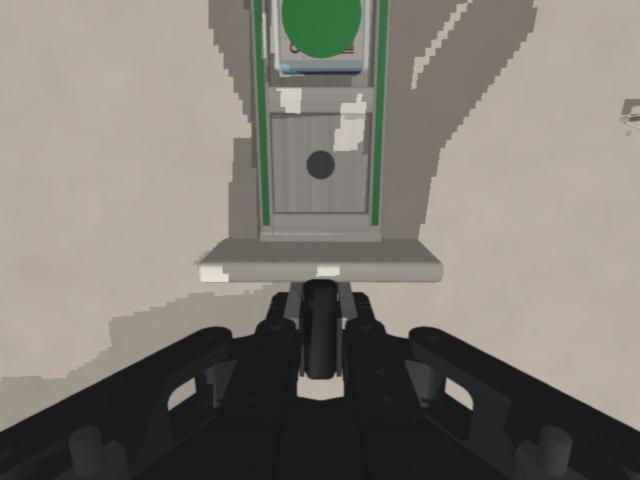

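Run:
```python
from h import *
plan([.4944+.00325,-.1405+.06,.0146],-.055)
p,d,c=snap("scene"); cv2.imwrite("pics/m2.png",cv2.resize(p[200:360,220:460,::-1],None,fx=3.3,fy=3.3,interpolation=cv2.INTER_CUBIC))
```

```text
row [0.0011 0.4742 0.003 ] [-0.0043 -0.005  -0.0065] dist rows 2.8428413366441254 0.03713952341622802
```

View pics/m2.png

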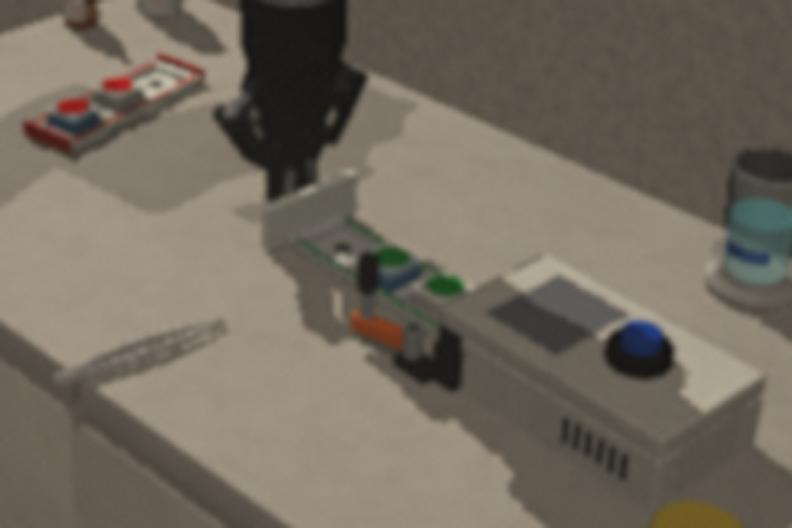

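The scene view shows the tray in line with the mouth and the catch swung clear. Insert stage A.

Call:
apply_moves(targets=[0, 0.06, 0, 0, 0, 0, 0, 0, 0.12, 0, 0, 0, 0, 0, 0, 0.18, 0.001, 0, 0, 0, 0, 0, 0.24, 0.002, 0, 0, 0, 0, 0, 0.3, 0.002, 0, 0, 0, 0, 0, 0.36, 0.003, 0, 0, 0, 0, 0, 0.42, 0.003, 0, 0, 0, 0, 0, 0.474, 0.003, 0, 0, 0, 0, 0, 0.474, 0.003, 0, 0, 0, 0, 0, 0.474, 0.003, 0, 0, 0, 0])

```text
clock: 33.9
eef_pos: [0.4973, -0.0789, 0.0145]
tool_rot: [0.707, -0.02, -0.706, -0.019]
ft_force: [-0.4, -2.1, 5.0]
grip_width: 0.011
```

Run:
```python
from h import *
st()
p,d,c=snap("wrist","m3"); blobs(p,"green",c,.021,300); dots(p,c,[(322,169)])
plan([.4944,-.1405,.0146],-.055)
```

```text
t 33.9 eef [ 0.4973 -0.0789  0.0145] F [-0.4 -2.1  5. ] w 0.011 jawyaw 3.086 x [ 0.001 -0.001 -1.   ] j [-0.16  0.45 -0.31  0.8  -0.   -1.67]
green [264.2 178.3] area 343 wh [ 7 97] -> [ 0.5165 -0.1338  0.021 ]
dot [321.6 167.5] [ 0.4944 -0.1356  0.004 ]
row [ 1.000e-04  2.465e-01 -2.000e-03] [-0.0002 -0.0027 -0.0029] dist rows 1.478051016472952 0.016109713081761436
```

View pics/m3.png

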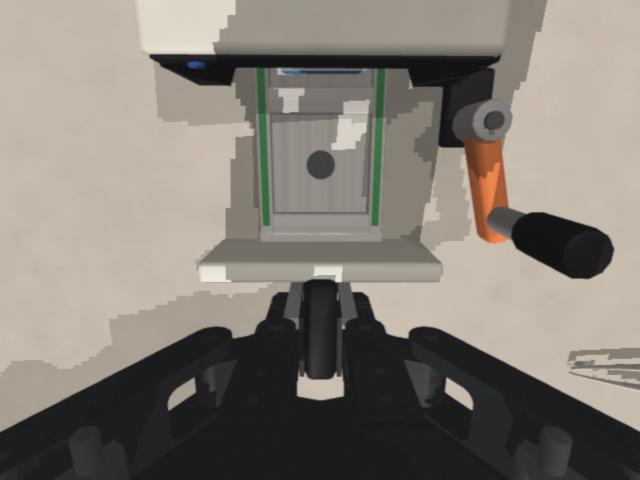

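Call:
apply_moves(targets=[0, 0.05, 0, 0, 0, 0, 0, 0, 0.1, -0.001, 0, 0, 0, 0, 0, 0.14, -0.001, 0, 0, 0, 0, 0, 0.18, -0.002, 0, 0, 0, 0, 0, 0.21, -0.002, 0, 0, 0, 0, 0, 0.225, -0.002, 0, 0, 0, 0, 0, 0.235, -0.002, 0, 0, 0, 0, 0, 0.235, -0.002, 0, 0, 0, 0])

```text
clock: 34.62
eef_pos: [0.4947, -0.135, 0.0145]
tool_rot: [0.707, -0.017, -0.706, -0.02]
ft_force: [0.5, 4.7, 6.5]
grip_width: 0.0111
```

Run:
```python
from h import *
st()
p,d,c=snap("wrist","m4"); plan([.4944,-.1405,.0146],-.055)
```

```text
t 34.62 eef [ 0.4947 -0.135   0.0145] F [0.5 4.7 6.5] w 0.0111 jawyaw 3.088 x [ 0.002  0.004 -1.   ] j [-0.27  0.47 -0.29  0.82  0.   -1.79]
row [-0.0001  0.022   0.0001] [ 0.0037 -0.0028  0.0071] dist rows 0.13174274800159821 0.033869524456922324
```

View pics/m4.png

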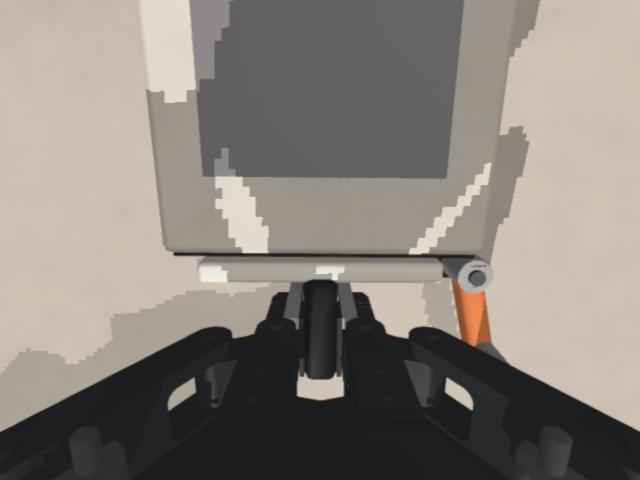

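The plate is a few mm from the housing, with the gap at rows 250-258. Continue in small steps.

Call:
apply_moves(targets=[0, 0.008, 0, 0, 0, 0, 0, 0, 0.014, 0, 0, 0, 0, 0, 0, 0.02, 0, 0, 0, 0, 0, 0, 0.02, 0, 0, 0, 0, 0])

```text
clock: 35.0
eef_pos: [0.4944, -0.1393, 0.0146]
tool_rot: [0.707, -0.017, -0.706, -0.02]
ft_force: [0.7, 6.0, 7.0]
grip_width: 0.0111
```

Call:
apply_moves(targets=[0, 0.008, 0, 0, 0, 0, 0, 0, 0.012, 0, 0, 0, 0, 0, 0, 0.012, 0, 0, 0, 0, 0])

```text
clock: 35.25
eef_pos: [0.4943, -0.1418, 0.0146]
tool_rot: [0.707, -0.016, -0.706, -0.02]
ft_force: [1.0, 7.7, 7.9]
grip_width: 0.0113
```

Run:
```python
from h import *
st()
p,d,c=snap("wrist","m5"); plan([.4944,-.1405,.0146],-.055)
```

```text
t 35.25 eef [ 0.4943 -0.1418  0.0146] F [1.  7.7 7.9] w 0.0113 jawyaw 3.089 x [ 0.002  0.006 -1.   ] j [-0.28  0.47 -0.28  0.82  0.01 -1.8 ]
row [-0.0001 -0.0053 -0.0001] [ 0.0058 -0.0026  0.0111] dist rows 0.031719096222209565 0.05105493785143075
```

View pics/m5.png

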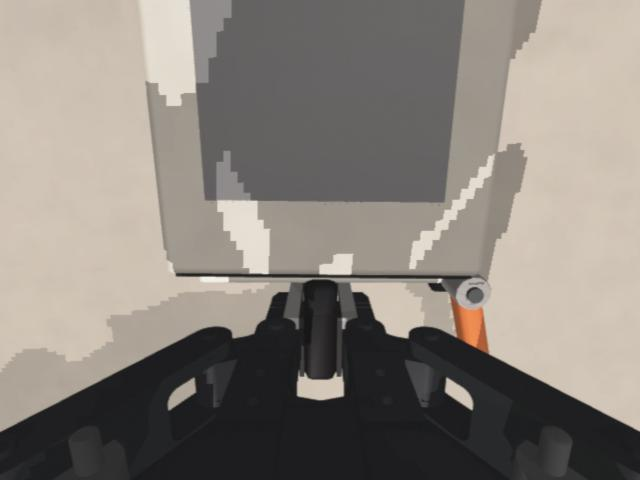

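Call:
apply_moves(targets=[0, 0.008, 0, 0, 0, 0, 0, 0, 0.014, 0, 0, 0, 0, 0, 0, 0.014, 0, 0, 0, 0, 0])

```text
clock: 35.55
eef_pos: [0.4944, -0.142, 0.0146]
tool_rot: [0.708, -0.013, -0.706, -0.022]
ft_force: [1.4, 16.7, 9.8]
grip_width: 0.0106
```

Call:
apply_moves(targets=[0, 0.008, 0, 0, 0, 0, 0, 0, 0.014, 0, 0, 0, 0, 0, 0, 0.014, 0, 0, 0, 0, 0])

```text
clock: 35.8
eef_pos: [0.4944, -0.1421, 0.0145]
tool_rot: [0.708, -0.01, -0.706, -0.024]
ft_force: [1.8, 26.2, 10.5]
grip_width: 0.0106
```

Run:
```python
from h import *
st()
p,d,c=snap("wrist","m6"); plan([.4944,-.1405,.0146],-.055)
```

```text
t 35.8 eef [ 0.4944 -0.1421  0.0145] F [ 1.8 26.2 10.5] w 0.0106 jawyaw 3.093 x [ 0.003  0.02  -1.   ] j [-0.29  0.47 -0.28  0.82  0.02 -1.81]
row [-0.0001 -0.0063  0.0001] [ 0.0133 -0.0039  0.039 ] dist rows 0.038043962088027315 0.16582513072415805
```

View pics/m6.png

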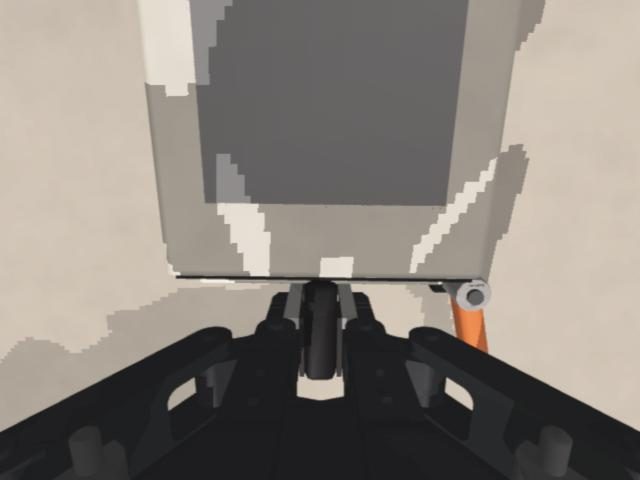

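The stop is reached: position is fixed at y=-0.142 while force rises to 26 N. I'll relax the push, release and lift.

Call:
apply_moves(targets=[0, -0.012, 0, 0, 0, 0, 0, 0, -0.022, 0, 0, 0, 0, 0, 0, -0.022, 0, 0, 0, 0, 0])

```text
clock: 36.1
eef_pos: [0.4944, -0.1422, 0.0145]
tool_rot: [0.708, -0.016, -0.706, -0.021]
ft_force: [1.0, 9.3, 7.9]
grip_width: 0.0109
```

Call:
apply_moves(targets=[0, 0, 0, 0, 0, 0, 0.15, 0, 0, 0, 0, 0, 0, 0.35, 0, 0, 0, 0, 0, 0, 0.35, 0, 0, 0, 0, 0, 0, 0.35, -0.1, 0, 0, 0, 0, 0, 0.35, -0.2, 0, 0, 0, 0, 0, 0.35, -0.55, 0, 0, 0, 0, 0, 0.35, -0.55, 0, 0, 0, 0, 0, 0.35, -0.55, 0, 0, 0, 0, 0, 0.35, -0.55, 0, 0, 0, 0, 0, 0.35])

```text
clock: 36.93
eef_pos: [0.4957, -0.1483, 0.1548]
tool_rot: [0.709, -0.021, -0.704, -0.019]
ft_force: [-0.2, -0.5, -0.3]
grip_width: 0.0299
```

Run:
```python
from h import *
st()
p,d,c=snap("wrist","n1")
```

```text
t 36.93 eef [ 0.4957 -0.1483  0.1548] F [-0.2 -0.5 -0.3] w 0.0299 jawyaw 3.085 x [ 0.007 -0.003 -1.   ] j [-0.29  0.31 -0.1   1.15 -0.   -1.8 ]
```

View pics/n1.png

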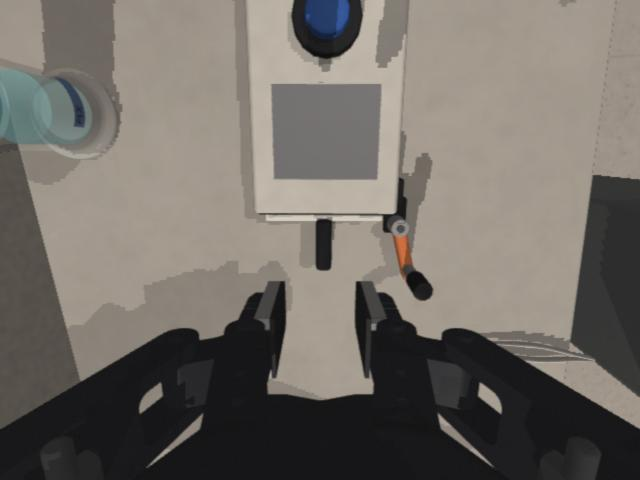

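The tray is in with the plate against the housing (row ~215). The knob is at (420,288). I'll cage it again and swing it back.

Run:
```python
from h import *
c=wcam(); k=ray(c,424,290,.072); print(k, ray(c,400,229,.03)); P=np.array([.4363,-.149]); v=k[:2]-P; print(np.linalg.norm(v),np.arctan2(v[1],v[0]))
arc(1.76,z=.12); arc(1.76,z=.058)
```

```text
[ 0.42668626 -0.11548371  0.072     ] [ 0.43394426 -0.148509    0.03      ]
0.034867829154470786 1.8501344634363082
row [ 0.1285 -0.1221  0.2653] [-0.4915 -0.0046 -0.0034] dist rows 1.9131546457319164 1.9668457878975945
row [ 0.3765 -0.1225  0.266 ] [-0.4915 -0.0046 -0.0034] dist rows 2.859386489133903 1.9668457878975945
```

Run:
```python
from h import *
arc(1.84,z=.115)
```

```text
row [ 0.1485 -0.1189  0.2764] [-0.6515 -0.0045 -0.0036] dist rows 2.011781114584785 2.606989055815649
```

Call:
apply_moves(targets=[0.14, -0.119, 0.276, -0.65, 0, 0, 0.4, 0.14, -0.119, 0.276, -0.65, 0, 0, 0.4, 0.14, -0.119, 0.276, -0.65, 0, 0, 0.4, 0.14, -0.119, 0.276, -0.65, 0, 0, 0.4, 0.14, -0.119, 0.276, -0.65, 0, 0, 0.4])

```text
clock: 37.4
eef_pos: [0.4243, -0.1134, 0.1144]
tool_rot: [-0.699, -0.095, 0.702, -0.094]
ft_force: [0.2, 0.1, 0.5]
grip_width: 0.0342
```

Run:
```python
from h import *
st()
p,d,c=snap("wrist","n2"); arc(1.84,z=.058)
```

```text
t 37.4 eef [ 0.4243 -0.1134  0.1144] F [0.2 0.1 0.5] w 0.0342 jawyaw -2.874 x [-0.004  0.    -1.   ] j [-0.26  0.22 -0.35  1.01 -0.   -2.1 ]
row [ 0.2305  0.0013 -0.0015] [-0.0033  0.0015 -0.0011] dist rows 1.3817671499707007 0.015035072251887103
```

View pics/n2.png

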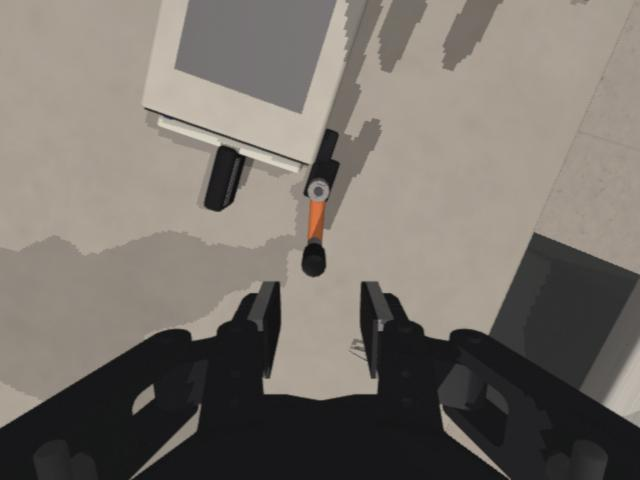

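Call:
apply_moves(targets=[0.12, 0.001, -0.003, 0, 0, 0, 0.4, 0.12, 0.001, -0.003, 0, 0, 0, 0.4, 0.225, 0.001, -0.003, 0, 0, 0, 0.4, 0.225, 0.001, -0.003, 0, 0, 0, 0.27, 0.225, 0.001, -0.003, 0, 0, 0, 0.27, 0.225, 0.001, -0.003, 0, 0, 0, 0.27])

```text
clock: 37.95
eef_pos: [0.4278, -0.1143, 0.0612]
tool_rot: [0.701, 0.094, -0.701, 0.095]
ft_force: [0.3, -1.0, 0.9]
grip_width: 0.0228
```

Run:
```python
from h import *
st()
p,d,c=snap("wrist","n3"); [arc(a,z=.058) for a in (1.6,1.36)]
```

```text
t 37.95 eef [ 0.4278 -0.1143  0.0612] F [ 0.3 -1.   0.9] w 0.0228 jawyaw -2.873 x [ 0.001 -0.001 -1.   ] j [-0.26  0.29 -0.42  0.86 -0.   -2.1 ]
row [ 0.0139  0.0024 -0.029 ] [ 0.4787 -0.003  -0.0031] dist rows 0.19318180227957663 1.9154918156817948
row [ 0.0139  0.0145 -0.0613] [ 0.9587 -0.0033 -0.0027] dist rows 0.3865750357385795 3.835981958543665
```

View pics/n3.png

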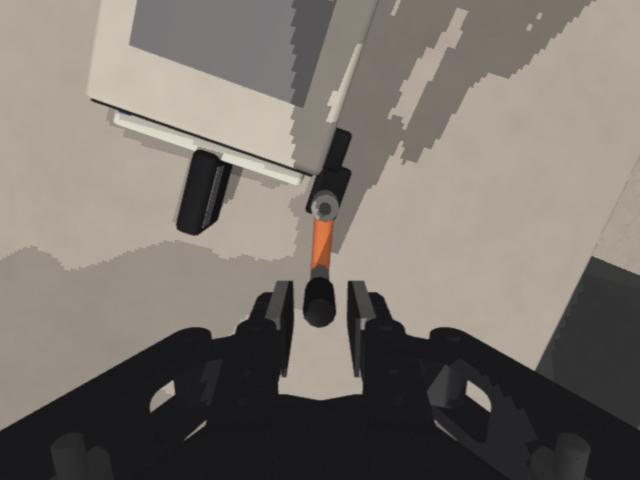

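Call:
apply_moves(targets=[0.014, 0.001, -0.015, 0.24, 0, 0, 0.27, 0.014, 0.002, -0.029, 0.48, 0, 0, 0.27, 0.014, 0.008, -0.045, 0.72, 0, 0, 0.27, 0.014, 0.014, -0.061, 0.96, 0, 0, 0.27, 0.014, 0.014, -0.061, 0.96, 0, 0, 0.27, 0.014, 0.014, -0.061, 0.96, 0, 0, 0.27])

```text
clock: 38.5
eef_pos: [0.4435, -0.1135, 0.0577]
tool_rot: [0.704, -0.074, -0.703, -0.073]
ft_force: [0.5, -0.5, 0.2]
grip_width: 0.0227
```

Run:
```python
from h import *
st()
[arc(a,z=.057) for a in (1.12,.88)]
```

```text
t 38.5 eef [ 0.4435 -0.1135  0.0577] F [ 0.5 -0.5  0.2] w 0.0227 jawyaw 2.933 x [ 0.002 -0.001 -1.   ] j [-0.25  0.32 -0.39  0.87 -0.   -1.61]
row [ 0.0031  0.005  -0.0358] [ 0.4853 -0.0046 -0.0011] dist rows 0.2172718087357761 1.9419253208360012
row [ 0.0032  0.0172 -0.068 ] [ 9.653e-01 -4.700e-03 -6.000e-04] dist rows 0.4209582685850689 3.8624082619345717
```

Call:
apply_moves(targets=[0, 0.002, -0.018, 0.24, 0, 0, 0.27, 0, 0.005, -0.036, 0.48, 0, 0, 0.27, 0, 0.011, -0.052, 0.72, 0, 0, 0.27, 0, 0.017, -0.068, 0.96, 0, 0, 0.27, 0, 0.017, -0.068, 0.96, 0, 0, 0.27, 0, 0.017, -0.068, 0.96, 0, 0, 0.27])

```text
clock: 39.0
eef_pos: [0.4585, -0.1212, 0.0572]
tool_rot: [0.666, -0.238, -0.665, -0.238]
ft_force: [0.4, -1.1, 0.4]
grip_width: 0.0233
```

Run:
```python
from h import *
st()
[arc(a,z=.057) for a in (.64,.4)]
p,d,c=snap("wrist","n4")
```

```text
t 39.0 eef [ 0.4585 -0.1212  0.0572] F [ 0.4 -1.1  0.4] w 0.0233 jawyaw 2.455 x [ 0.001 -0.001 -1.   ] j [-0.26  0.34 -0.34  0.88 -0.   -1.14]
row [ 0.0007  0.0028 -0.0366] [ 4.884e-01 -2.700e-03 -3.000e-04] dist rows 0.22024754573065392 1.9540511725906378
row [ 0.0007  0.0151 -0.0688] [ 0.9684 -0.0028  0.    ] dist rows 0.42249798738239613 3.8745645157597512
```

View pics/n4.png

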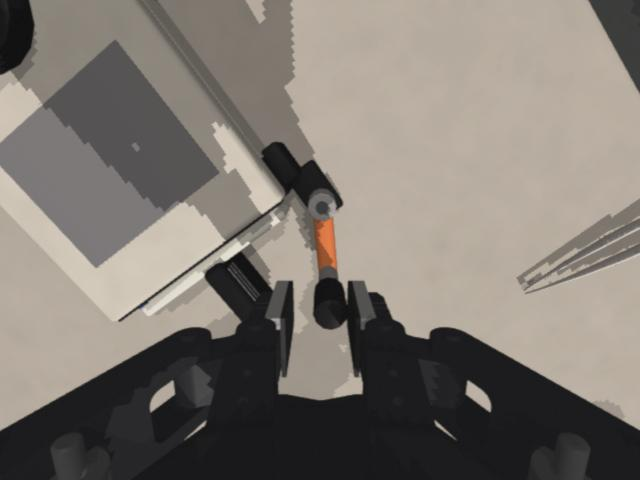

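The pad is pushing the knob at (329,303). Continue.

Call:
apply_moves(targets=[0, 0.001, -0.018, 0.24, 0, 0, 0.27, 0, 0.003, -0.036, 0.48, 0, 0, 0.27, 0, 0.009, -0.053, 0.72, 0, 0, 0.27, 0, 0.015, -0.069, 0.97, 0, 0, 0.27, 0, 0.015, -0.069, 0.97, 0, 0, 0.27, 0, 0.015, -0.069, 0.97, 0, 0, 0.27])

```text
clock: 39.55
eef_pos: [0.4691, -0.1349, 0.0568]
tool_rot: [0.589, -0.391, -0.589, -0.391]
ft_force: [0.2, -0.9, -0.1]
grip_width: 0.0231
```

Run:
```python
from h import *
st()
[arc(a,z=.059) for a in (.15,-.06,-.12)]
```

```text
t 39.55 eef [ 0.4691 -0.1349  0.0568] F [ 0.2 -0.9 -0.1] w 0.0231 jawyaw 1.97 x [ 0.    -0.001 -1.   ] j [-0.28  0.37 -0.31  0.89 -0.   -0.68]
row [-0.0087  0.0032 -0.0365] [ 4.99e-01 -1.80e-03 -2.00e-04] dist rows 0.2256343735032129 1.9965201213979973
row [-0.0087  0.0137 -0.0648] [ 0.919  -0.0018 -0.    ] dist rows 0.4003494596720874 3.6769769281149984
row [-0.0087  0.0178 -0.0724] [ 1.039  -0.0018  0.    ] dist rows 0.44995410944242864 4.157108326750097
```

Call:
apply_moves(targets=[-0.005, 0.002, -0.018, 0.25, 0, 0, 0.27, -0.006, 0.003, -0.036, 0.5, 0, 0, 0.27, -0.006, 0.009, -0.051, 0.7, 0, 0, 0.27, -0.006, 0.014, -0.065, 0.92, 0, 0, 0.27, -0.006, 0.018, -0.072, 1, 0, 0, 0.27, -0.006, 0.018, -0.072, 1, 0, 0, 0.27])

```text
clock: 40.05
eef_pos: [0.4719, -0.1532, 0.0583]
tool_rot: [-0.474, 0.525, 0.474, 0.525]
ft_force: [0.1, -0.4, 0.1]
grip_width: 0.0232
```

Run:
```python
from h import *
st()
[arc(a,z=.059) for a in (-.15,-.2,-.25)]
p,d,c=snap("wrist","n5")
```

```text
t 40.05 eef [ 0.4719 -0.1532  0.0583] F [ 0.1 -0.4  0.1] w 0.0232 jawyaw 1.469 x [ 0.    -0.001 -1.   ] j [-0.31  0.38 -0.29  0.9  -0.   -0.21]
row [-0.0029 -0.0006 -0.0048] [ 0.0957 -0.0011  0.0006] dist rows 0.03379562403701552 0.3828986811365963
row [-0.0029 -0.     -0.012 ] [ 0.1957 -0.0011  0.0006] dist rows 0.07380153302748411 0.7829919967668162
row [-0.0029  0.0008 -0.0191] [ 0.2957 -0.0011  0.0006] dist rows 0.11595595546618342 1.1830967226456128
```

View pics/n5.png

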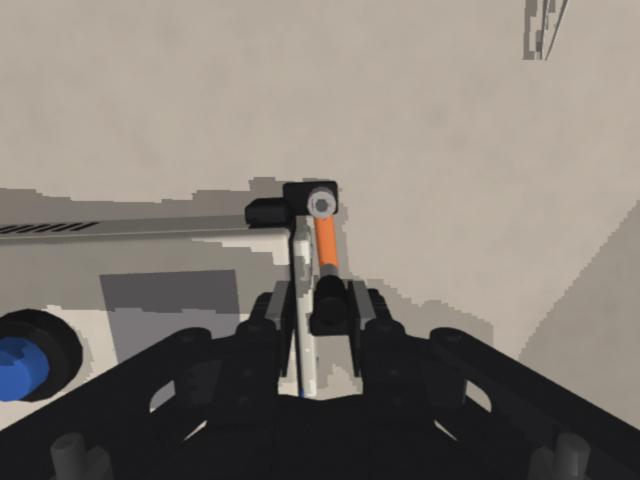

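Call:
apply_moves(targets=[-0.002, 0, -0.01, 0.05, 0, 0, 0.27, -0.002, 0, -0.018, 0.1, 0, 0, 0.27, -0.002, 0, -0.024, 0.1, 0, 0, 0.27, -0.002, 0, -0.024, 0.1, 0, 0, 0.27])

```text
clock: 40.43
eef_pos: [0.4713, -0.1563, 0.0587]
tool_rot: [-0.459, 0.535, 0.462, 0.538]
ft_force: [1.0, 8.8, 1.8]
grip_width: 0.0234
```

Run:
```python
from h import *
st()
p,d,c=snap("wrist","n6")
```

```text
t 40.43 eef [ 0.4713 -0.1563  0.0587] F [1.  8.8 1.8] w 0.0234 jawyaw 1.418 x [ 0.     0.006 -1.   ] j [-0.32  0.38 -0.28  0.91  0.01 -0.17]
```

View pics/n6.png

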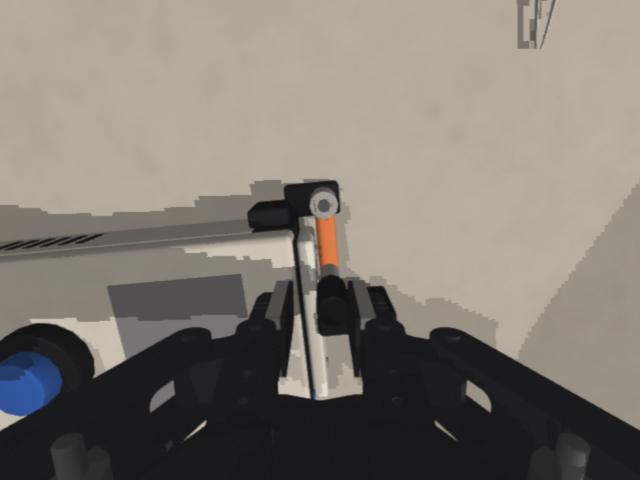

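A force of 8.8 N against the knob shows the catch is on its closed stop. Back off, lift and check.

Call:
apply_moves(targets=[0, 0, 0.024, 0, 0, 0, 0.27, 0, 0, 0.028, 0, 0, 0, 0.33, -0.1, 0, 0.028, 0, 0, 0, 0.33, -0.4, 0, 0.028, 0, 0, 0, 0.33, -0.6, 0, 0.02, 0, 0, 0, 0.33, -0.6, 0, 0.02, 0, 0, 0, 0.33, -0.6, 0, 0.02, 0, 0, 0, 0.33, -0.6, 0, 0.02, 0, 0, 0, 0])

```text
clock: 41.15
eef_pos: [0.4742, -0.1553, 0.212]
tool_rot: [-0.462, 0.536, 0.457, 0.538]
ft_force: [-0.1, 0.8, -1.3]
grip_width: 0.0172
```

Run:
```python
from h import *
st()
p,d,c=snap("wrist","o1"); blobs(p,"blue",c,.06,200)
plan([.489,-.289,.13],1.5)
```

```text
t 41.15 eef [ 0.4742 -0.1553  0.212 ] F [-0.1  0.8 -1.3] w 0.0172 jawyaw 1.415 x [ 0.007 -0.004 -1.   ] j [-0.32  0.24 -0.04  1.28 -0.   -0.16]
blue [ 21.3 102.8] area 705 wh [47 33] -> [ 0.3444 -0.3718  0.06  ]
blue [169.1 261.3] area 875 wh [35 32] -> [ 0.4886 -0.2926  0.06  ]
row [ 0.3203 -0.1469 -0.5197] [-0.1693 -0.0044  0.0055] dist rows 3.764583715110786 0.677892396140107
```

View pics/o1.png

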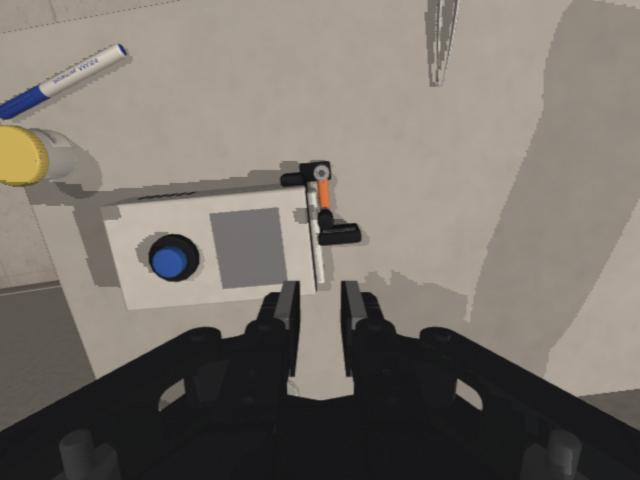

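Run:
```python
from h import *
o=bot.get_obs(); c=wcam(); p=cv2.imread("pics/o1.png")
k=ray(c,326,216,.072); P=np.array([.4363,-.149]); v=k[:2]-P; print(k,np.arctan2(v[1],v[0])+.054)
w=p[150:330,90:370]; cv2.imwrite("pics/o1z.png",cv2.resize(w,None,fx=2.85,fy=2.85,interpolation=cv2.INTER_CUBIC))
```

```text
[ 0.46478837 -0.14966803  0.072     ] 0.030555023473827977
```

View pics/o1z.png

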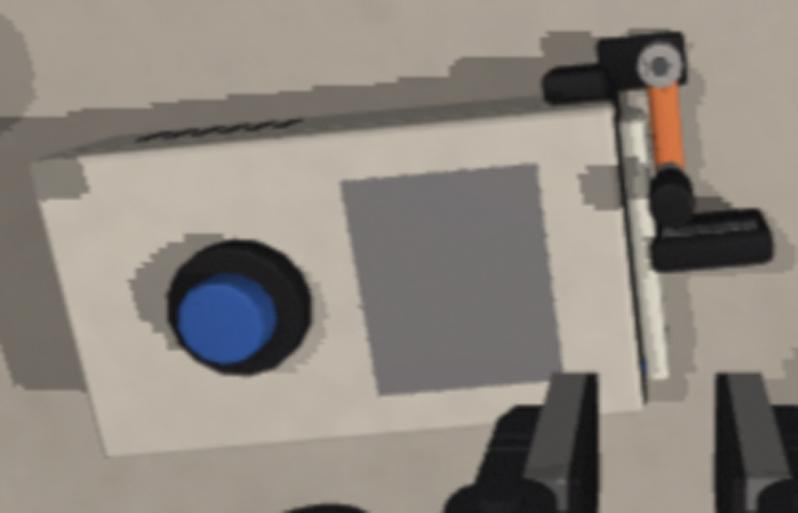

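Run:
```python
from h import *
p,d,c=snap("wrist")
def pt(u,v):
    z=float(d[v,u]); q=c["T"]@np.array([(u-c["cx"])/c["fx"]*z,-(v-c["cy"])/c["fy"]*z,-z,1]); return q[:3].round(4)
m=mask(p,"blue"); ys,xs=np.nonzero(m[220:300,130:220]); ys+=220; xs+=130
Q=np.array([pt(u,v) for u,v in zip(xs,ys)]); print("blue z",np.percentile(Q[:,2],[5,25,50,75,95]).round(4)); T=Q[Q[:,2]>np.percentile(Q[:,2],50)-.002]; print("top mean",T.mean(0), (T.max(0)+T.min(0))/2)
for u,v in [(192,258),(178,238),(155,245),(188,270),(250,250)]: print(u,v,p[v,u],pt(u,v))
```

```text
blue z [0.0668 0.0746 0.0762 0.0768 0.0775]
top mean [ 0.48504392 -0.28621259  0.07681816] [ 0.4531  -0.22235  0.21395]
192 258 [30 30 30] [ 0.4845 -0.2679  0.065 ]
178 238 [70 67 63] [ 0.4668 -0.2779  0.0587]
155 245 [34 32 33] [ 0.4682 -0.2952  0.0663]
188 270 [28 27 28] [ 0.494  -0.2732  0.0666]
250 250 [114 112 111] [ 0.4877 -0.2201  0.0552]
```

The button top is at z≈0.075 with its centre at about (0.4855,-0.286). The ring is lower, at about 0.064. The fingers are shut, so I'll go above it.

Run:
```python
from h import *
plan([.4857,-.2863,.11],1.516)
```

```text
row [ 0.3935 -0.1374 -0.5124] [-0.2012 -0.0027 -0.0011] dist rows 3.9597680232621038 0.8051353720236853
```

Call:
apply_moves(targets=[0.2, -0.137, -0.512, -0.2, 0, 0, 0, 0.2, -0.137, -0.512, -0.2, 0, 0, 0, 0.2, -0.137, -0.512, -0.2, 0, 0, 0, 0.2, -0.137, -0.512, -0.2, 0, 0, 0, 0.39, -0.137, -0.512, -0.2, 0, 0, 0, 0.39, -0.137, -0.512, -0.2, 0, 0, 0, 0.39, -0.137, -0.512, -0.2, 0, 0, 0])

```text
clock: 41.83
eef_pos: [0.4822, -0.2838, 0.1066]
tool_rot: [-0.482, 0.515, 0.49, 0.512]
ft_force: [-0.3, -0.9, 0.6]
grip_width: 0.0001
```

Run:
```python
from h import *
st()
p,d,c=snap("wrist","p1"); blobs(p,"blue",c,.0745,200)
plan([.4857,-.2863,.08],1.516)
```

```text
t 41.83 eef [ 0.4822 -0.2838  0.1066] F [-0.3 -0.9  0.6] w 0.0001 jawyaw 1.515 x [-0.01   0.005 -1.   ] j [-0.53  0.45 -0.03  1.1  -0.   -0.48]
blue [94.7 14.3] area 1658 wh [84 32] -> [ 0.3568 -0.3767  0.0745]
blue [314.7 269.8] area 1313 wh [50 41] -> [ 0.4806 -0.2872  0.0745]
row [ 0.1168 -0.0074 -0.007 ] [-0.0004  0.0043 -0.0116] dist rows 0.7029154565072272 0.0495680161997615
```

View pics/p1.png

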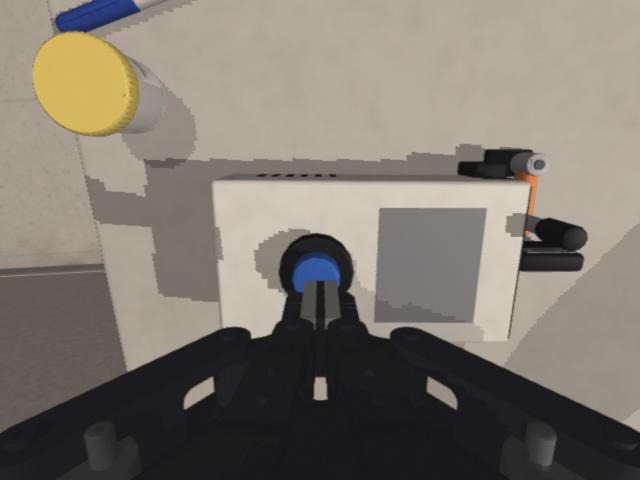

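Call:
apply_moves(targets=[0.11, -0.012, -0.008, 0, 0, 0, 0, 0.11, -0.012, -0.008, 0, 0, 0, 0, 0.11, -0.012, -0.008, 0, 0, 0, 0])

```text
clock: 42.13
eef_pos: [0.4887, -0.2871, 0.0843]
tool_rot: [-0.486, 0.514, 0.487, 0.513]
ft_force: [-0.0, 1.0, 0.0]
grip_width: -0.0001
```

Call:
apply_moves(targets=[0.02, 0, 0, 0, 0, 0, 0, 0.035, 0, 0, 0, 0, 0, 0, 0.045, 0, 0, 0, 0, 0, 0, 0.045, 0, 0, 0, 0, 0, 0])

```text
clock: 42.47
eef_pos: [0.4896, -0.2882, 0.0732]
tool_rot: [-0.487, 0.514, 0.485, 0.514]
ft_force: [0.4, 0.7, 1.8]
grip_width: -0.0002
```

Run:
```python
from h import *
st()
```

```text
t 42.47 eef [ 0.4896 -0.2882  0.0732] F [0.4 0.7 1.8] w -0.0002 jawyaw 1.516 x [ 0.001 -0.001 -1.   ] j [-0.53  0.49 -0.07  1.02 -0.   -0.48]
```

Call:
apply_moves(targets=[0.012, 0, 0, 0, 0, 0, 0, 0.024, 0, 0, 0, 0, 0, 0, 0.024, 0, 0, 0, 0, 0, 0])

```text
clock: 42.72
eef_pos: [0.4898, -0.2884, 0.0689]
tool_rot: [-0.487, 0.513, 0.485, 0.514]
ft_force: [-1.5, 2.4, 12.5]
grip_width: -0.0
```

Call:
apply_moves(targets=[0.012, 0, 0, 0, 0, 0, 0, 0.016, 0, 0, 0, 0, 0, 0, 0.016, 0, 0, 0, 0, 0, 0])

```text
clock: 42.97
eef_pos: [0.4899, -0.2885, 0.0685]
tool_rot: [-0.488, 0.513, 0.484, 0.514]
ft_force: [-8.8, 6.6, 32.3]
grip_width: -0.0005
```

The button bottomed out at z=0.0685 under 12 to 32 N, right down. Now retreat and check everything.

Call:
apply_moves(targets=[-0.03, 0, 0, 0, 0, 0, 0, -0.2, 0, 0, 0, 0, 0, 0, -0.7, 0, 0, 0, 0, 0, 0, -0.7, 0, 0, 0, 0, 0, 0, -0.7, 0, 0, 0, 0, 0, 0, -0.7, 0, 0, 0, 0, 0, 0, -0.7, 0, 0, 0, 0, 0, 0, -0.7, 0, 0, 0, 0, 0, 0])

```text
clock: 43.63
eef_pos: [0.4887, -0.288, 0.2371]
tool_rot: [-0.486, 0.514, 0.486, 0.513]
ft_force: [-0.2, 0.2, -1.4]
grip_width: -0.0
```

Run:
```python
from h import *
st()
p,d,c=snap("wrist","q1"); u,v=[int(round(x)) for x in proj(c,[.4857,-.2868,.0745])]; print(u,v)
z=float(d[v,u]); print("button z",(c["T"]@np.array([(u-c["cx"])/c["fx"]*z,-(v-c["cy"])/c["fy"]*z,-z,1]))[:3])
p,d,c=snap("top"); cv2.imwrite("pics/q1t.png",cv2.resize(p[160:340,160:480,::-1],None,fx=2.5,fy=2.5,interpolation=cv2.INTER_CUBIC))
p,d,c=snap("scene"); cv2.imwrite("pics/q1s.png",cv2.resize(p[150:420,140:560,::-1],None,fx=1.9,fy=1.9,interpolation=cv2.INTER_CUBIC)); blobs(p,"red",c,.021,8)
```

```text
t 43.63 eef [ 0.4887 -0.288   0.2371] F [-0.2  0.2 -1.4] w -0.0 jawyaw 1.515 x [-0.001 -0.001 -1.   ] j [-0.53  0.37  0.2   1.4  -0.   -0.48]
322 217
button z [ 0.48491405 -0.28701495  0.076854  ]
red [266.8 176.5] area 26 wh [7 4] -> [0.7976 0.542  0.021 ]
red [255. 225.] area 21 wh [7 3] -> [0.5315 0.2733 0.021 ]
red [241.7 231.7] area 27 wh [8 4] -> [0.4794 0.2653 0.021 ]
red [233.9 240.7] area 23 wh [13  7] -> [0.4329 0.2374 0.021 ]
```

View pics/q1.png

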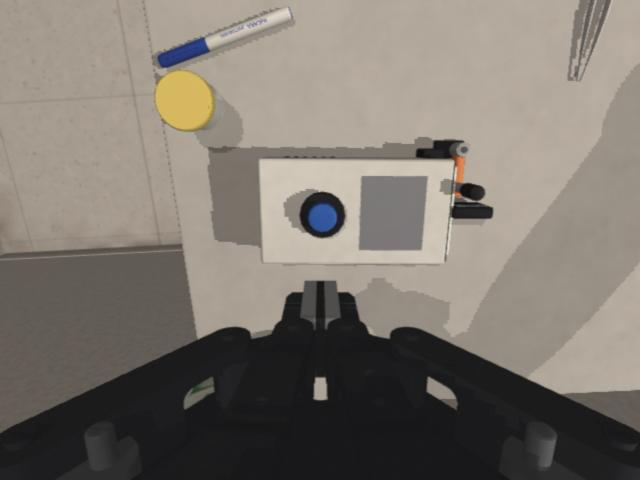

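View pics/q1s.png

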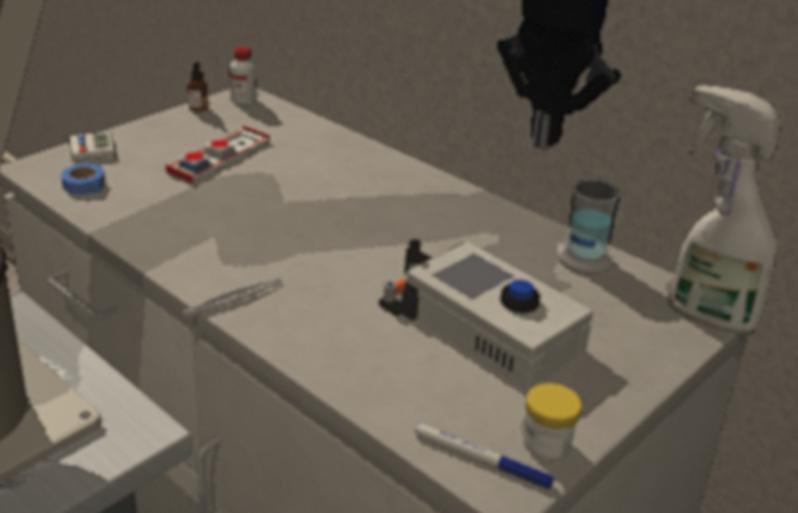

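View pics/q1t.png

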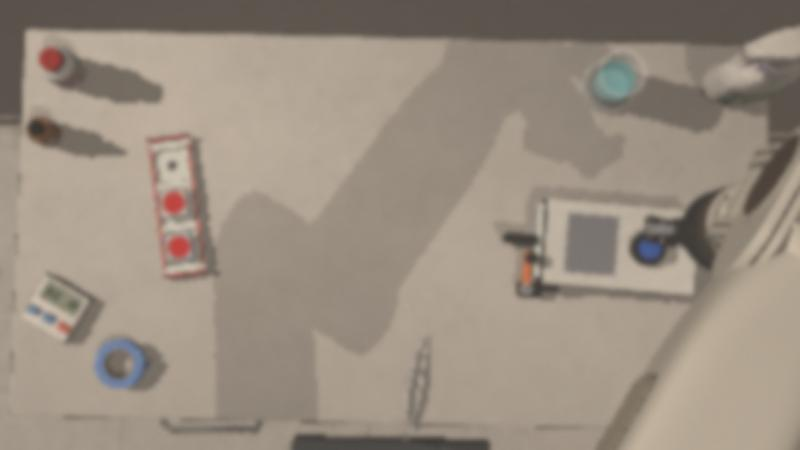

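The button is back up, the catch is shut, the reds are in the rack, nothing else is on the surface, and the bystanders have not moved. Handing in.

Run:
```python
from h import *
print(bot.job_done()); st()
```

```text
the job is handed in; nothing more can be done
None
the job is handed in; nothing more can be done
```

The job is handed in at 43.6 s on the clock. The hand-in gave no verdict, so the results below rest on my own checks.

- **Boxes:** There were two green-tagged and two red-tagged boxes. The greens went into the tray's +50 and middle wells, and the reds into the rack's middle and -50 wells. One red box was knocked about 4 cm aside during the run, and I found it again before picking it up.
- **First grasp missed:** On the second green box the fingers first closed on its lid without moving it noticeably. I reopened and gripped it lower, and it held.
- **Instrument:** I swung the catch to about 1.9 rad and slid the tray in by its handle until it stopped firmly. Its position held still while the push rose to 26 N. I then shut the catch and pressed the button to its stop, with the force peaking at 32 N.

**Last checks**
- Both reds sit in the rack wells within about 2 mm of their well centres.
- The catch measured about 0.03 rad, with 8.8 N felt on its closed stop.
- The button is back up, and the arm is clear of everything.
- By eye, the jar, tape, marker and bottles are where they started.
- The green boxes could not be seen once the tray was in the bay. They were last seen seated in their wells just before it went in.
- The handle's final position was about 1.6 mm past my computed home point, which is within the 2 mm calibration error. I took the firm stop as proof that the tray was fully home.

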